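# Sort shaker hold-down screws by thread hand

### The job

Take the two screws from the rack one at a time: try the screw in the test nut, turning it without forcing whichever way draws it in, about a fifth of a turn, then turn it back out and put it in its container before trying the other one. Right-hand screws (drawn in by turning clockwise, seen from above) go in the square tray, left-hand screws (drawn in anticlockwise) in the round tub; leave the bottle, the jar and the wrench where they are.

Things in the scene. Friction and masses are not known exactly. Their poses are not given: they have to be found in the camera images.
- screw_a: hold-down screw standing upright in a rack hole, 102 mm long, 0.2 to 0.42 kg; hand of thread not told. Origin at its lower tip, z up to the head, x along the head's bar. Steel core 23 mm across (tip 17 mm, tapering over 6 mm); steep four-start thread 31 mm across, 6 to 33 mm above the tip, lead 60 mm a turn; ridges begin towards +x, +y, -x, -y; collar 44 mm across, 62 to 68 mm up
- screw_b: hold-down screw like screw_a in all but perhaps the hand of its thread, which is not told; stands upright in a rack hole. Origin at its lower tip, z up to the head, x along the head's bar; all sizes as screw_a
- screw_a_grip (a point): centre of screw_a's black bar handle, 88 mm above its tip; the bar is 62 mm long (x), 14 mm thick (y) and 28 mm high, from 74 to 102 mm above the tip
- screw_b_grip (a point): centre of screw_b's bar handle, 88 mm above its tip
- rack: fixed aluminium rack, 85 mm (x) by 190 mm (y), top face 72 mm above the bench; two 40 mm holes at y = -60 and +60 mm, a screw hanging by its collar in each. Origin on the bench under its centre
- nut: fixed test nut: dark steel hexagon about 60 mm across with a vertical 35 mm bore, on a grey plate 110 mm square. Origin on the bench under the bore's axis, z up; mouth 56 mm above the origin, bore open down to 8 mm above it. Inside are four pins in place of a thread. A screw is well run in once its tip is 32 mm or less above the origin; it does not pull out straight, it must be turned back
- nut_pins (a point): on the bore's axis, 46 mm above the bench, level with four 4 mm pins that stand out of the bore wall at 45, 135, 225 and 315 degrees from the nut's x, ends 13 mm from the axis. They run in the grooves of either thread. With the screw's bar along the nut's x or y its tip drops freely to about 40 mm above the bench; then only turning the right way lets it sink, 9.5 mm per radian
- tub: fixed round white tub for left-hand screws, 150 mm across, 60 mm high, wall and floor 5 mm; origin on the bench under its centre
- tray: fixed square white tray for right-hand screws, 150 by 150 mm, 60 mm high, wall and floor 5 mm; origin on the bench under its centre
- bottle: bystander: white plastic bottle, 64 mm across, 150 mm high; origin at its foot
- jar: bystander: red jar with white cap, 68 mm across, 100 mm high; origin at its foot
- wrench: bystander: steel wrench 170 mm long, lying; origin at the middle of its underside

How it is judged:
By the outcome, as a careful person would: the job done as asked, in the order asked, and still so for the second after the job is handed in, with the robot touching nothing.
It also fails if it takes over 70 s, if anything falls off the work surface, if the arm or the gripper's body presses on something with over 40 N, if the wrist force passes 120 N, or if a joint passes its speed limit or range.

### The arm

A 7-joint arm with a two-finger parallel gripper is mounted at the origin on the work surface. World frame = base frame: x ahead of the robot, y to its left, z up, the work surface at z = 0. Lengths are in m, angles in rad, forces in N, time in s.
With the tool pointing down it reaches from about 0.4 to 0.85 m from the base axis. Payload 10.4 kg.
Tool frame: the origin (TCP) lies midway between the tips of the shut fingers; the grasp point (between the pads) lies bot.grip_point_offset behind it (bot.grip_point_offset is the distance from the TCP to the grasp point, in m); z points along the fingers, y is the direction in which the jaws open and shut (so a half turn about z gives the same grasp; the last joint's range is limited). The gripper opens to 85 mm and grips with 20 to 120 N. Pads are 22 mm wide; open, the fingers measure 114 mm over their backs; the gripper's body (76 mm by 85 mm) begins 54 mm behind the grasp point. The pads swing forward as they close: fully open they stand 13 mm farther back than shut.
Start: joints at [1.304, 0.332, -0.065, 1.46, 0.022, 1.35, -0.088], TCP at [0.151, -0.607, 0.231] pointing down, gripper open.
Joint ranges: [-2.6, 2.6], [-0.5, 2.12], [-1.47, 1.34], [0.16, 2.42], [-1.27, 4.41], [0.06, 2.06], [-2.6, 2.6]. Speed limits (rad/s): [2.22, 2.22, 2.79, 2.79, 3.14, 3.14, 3.14].

### API

Orientations are given as a unit quaternion [x, y, z, w].
In Python, from plant import bot, eyes, ticket gives the robot as it stands.
- The arm moves only by the tool move_arm, never from a script. Its argument "series" is a list of rows, each a list of 5 numbers: the opening, from 0 (shut) to 1 (fully open), then the shift along the tool's x, y, z in cm, then the turn about the tool's z in rad. A call has 1 to 8 rows; each row is the pose to reach, as a shift and turn from the pose commanded when the call began, along the tool's axes at that moment; what a row does not reach only later rows make up. A row lasts 1/12 s, in which the tool goes at most 41.7 mm and 7.16 degrees, less where a joint would pass 70% of its speed; a pose out of reach is approached as far as the arm can. A call with a gripper value outside its range is refused whole. The fingers move at their own pace and stop on an object; "squeeze" is the grip in N (left out, the last holds). Time passes only in rows, so rows that repeat a pose let the fingers close. It gives the time, the measured TCP pose, the force and the opening at its end, in the units of the state.
- bot.state(): the state, without advancing time (a new reading comes with each control period).
- eyes.get_image(name): name is "scene" or "top" or "wrist"; returns a dict with "image" (420x560x3 uint8, blue, green, red), "K" (3x3 intrinsics, pixels), "distortion" ([k1, k2, p1, p2, k3] as OpenCV has them; the pictures are not rectified), "cam_to_world" (4x4, takes a point from camera to world coordinates). Camera axes: x right, y down, z forward; pixel columns grow to the right and rows downward; lengths in m; the calibration is good to about 2 mm. A picture is of the moment at which its call begins. There is no depth.
- ticket.sign_off(): hands the job in, once; it reports no verdict.
The state is a dict: "time_s": time; "joint_positions": joint angles; "dq": joint speeds; "tau": joint torques, N m; "ee_pos": TCP position; "eef_rot": TCP orientation; "contact_force": force on the tool from outside, world axes, zero at the start; "ft_torque": the same for the moment, N m; "grip_width": finger opening in m.
Only numpy, scipy, OpenCV 4.12 (cv2) and the standard library are available. Lean on these libraries where they do the work, as an engineer would, in place of code of your own. Each camera call takes 0.05 s, during which the arm holds its last target.

## Working session

There is one attempt and no reset: what is moved stays moved. The work goes in short steps, Python scripts to look and compute and a tool call to move; the robot and the scene stay as the last step left them, time stands still between calls to the robot, and variables do not carry over. Pictures are saved under pics/ and viewed, and the job is handed in when it is done.

Besides the shell and the picture viewer there is one more tool, called after "Emit:" by a JSON object that holds its "fn" and its "kwargs". move_arm: Moves the arm, as the interface text tells. Its arguments: {"type":"object","properties":{"series":{"type":"array","items":{"type":"array","items":{"type":"number"}}},"squeeze":{"type":"number"}},"required":["series"]}

```bash
mkdir -p pics; ls
python3 - <<'E'
from plant import bot, eyes, ticket
import cv2
s=bot.state()
for k,v in s.items(): print(k,v)
print(bot.grip_point_offset)
for n in ["scene","top","wrist"]:
    d=eyes.get_image(n); cv2.imwrite(f"pics/{n}0.png",d["image"]); print(n,d["K"],d["distortion"],d["cam_to_world"])
E
```

```text
pics
time_s 0.0
joint_positions [ 1.3044008   0.332869   -0.06469309  1.46093616  0.02158952  1.34989456
 -0.08846364]
dq [-0.00038071 -0.00011751  0.00179343  0.00092966  0.00040642 -0.00053931
 -0.00129025]
tau [-7.65205550e-04 -6.25437284e+01  4.87198296e-02 -3.91613603e+01
  1.60932995e-02  9.95495589e-03  1.62323641e-05]
ee_pos [ 0.15077185 -0.6061585   0.23052016]
eef_rot [ 9.92576473e-01  1.21620095e-01 -1.14250010e-04 -6.96737000e-04]
contact_force [-0.17876917 -0.94376627 -0.74966303]
ft_torque [ 0.04994932  0.00716667 -0.02140521]
grip_width 0.0856282444028561
0.0187
scene [[469.92490213   0.         283.9142621 ]
 [  0.         469.92490213 212.16544057]
 [  0.           0.           1.        ]] [-0.10566182  0.          0.          0.          0.        ] [[-0.67700207  0.55382171 -0.48471611  1.18004235]
 [ 0.7358842   0.52006068 -0.43360274  0.52292887]
 [ 0.01194318 -0.65024487 -0.75963081  1.01283974]
 [ 0.          0.          0.          1.        ]]
top [[499.83037316   0.         288.73358447]
 [  0.         499.83037316 209.97033202]
 [  0.           0.           1.        ]] [0.05345762 0.         0.         0.         0.        ] [[ 2.36140242e-02 -9.86230906e-01  1.63679496e-01  4.52248273e-01]
 [-9.99721007e-01 -2.32076798e-02  4.39459465e-03  7.06803262e-03]
 [-5.35463756e-04 -1.63737604e-01 -9.86503781e-01  1.15600591e+00]
 [ 0.00000000e+00  0.00000000e+00  0.00000000e+00  1.00000000e+00]]
wrist [[315.05065164   0.         278.46519696]
 [  0.         315.05065164 208.63431458]
 [  0.           0.           1.        ]] [-0.04948597  0.          0.          0.          0.        ] [[ 0.24104197 -0.92075346 -0.30677653  0.23025971]
 [-0.97051352 -0.22917371 -0.0747189  -0.58685496]
 [-0.00150743  0.31574116 -0.94884416  0.37472024]
 [ 0.          0.          0.          1.        ]]
```

View pics/scene0.png

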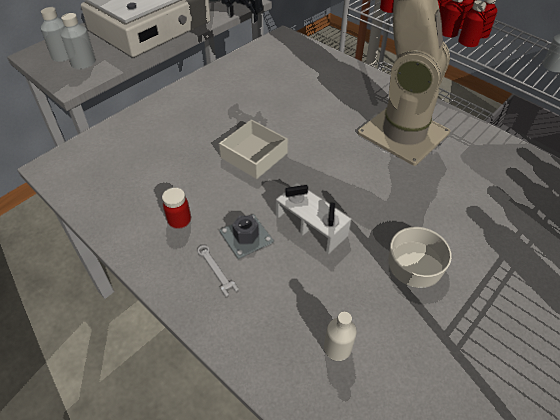

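View pics/top0.png

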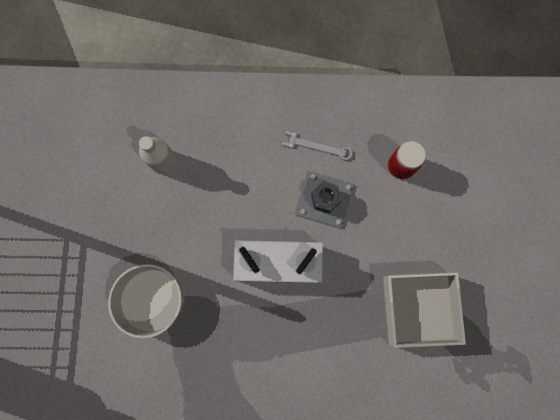

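View pics/wrist0.png

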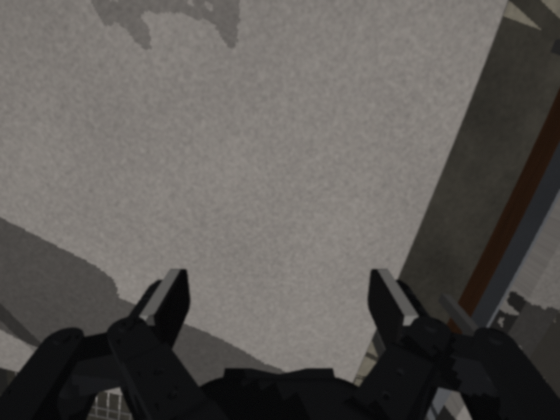

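The scene and top pictures show the rack at top (278,262), with bars at (249,260) and (306,262). The nut is at (326,196), the tub at (146,301) and the tray at (425,311). The wrist view shows only the bench. Next I'll enlarge the top view and measure.

```bash
cat > h.py <<'E'
import numpy as np, cv2
from plant import bot, eyes, ticket
def ray(d,px):
    p=cv2.undistortPoints(np.array(px,float).reshape(-1,1,2),d["K"],np.array(d["distortion"]))[:,0]
    T=np.array(d["cam_to_world"]); r=np.c_[p,np.ones(len(p))]@T[:3,:3].T
    return T[:3,3],r
def onplane(d,px,z):
    o,r=ray(d,px); return o+r*((z-o[2])/r[:,2])[:,None]
def proj(d,P):
    T=np.linalg.inv(np.array(d["cam_to_world"]));rv=cv2.Rodrigues(T[:3,:3])[0]
    return cv2.projectPoints(np.array(P,float).reshape(-1,1,3),rv,T[:3,3],d["K"],np.array(d["distortion"]))[0][:,0]
def rot():
    from scipy.spatial.transform import Rotation as R
    return R.from_quat(bot.state()["eef_rot"])
E
python3 - <<'E'
from h import *
d=eyes.get_image("top"); im=d["image"]
c=im[150:300,220:370]; cv2.imwrite("pics/topz.png",cv2.resize(c,None,fx=4,fy=4,interpolation=cv2.INTER_CUBIC))
e=eyes.get_image("scene"); c=e["image"][170:260,210:360]; cv2.imwrite("pics/scz.png",cv2.resize(c,None,fx=5,fy=5,interpolation=cv2.INTER_CUBIC))
g=im.max(2)
m=(g<35).astype(np.uint8)
n,l,st,ce=cv2.connectedComponentsWithStats(m)
for i in range(1,n):
    if st[i,4]>40: 
        pts=np.argwhere(l==i)[:,::-1].astype(np.float32); print(st[i],ce[i],cv2.minAreaRect(pts))
E
```

```text
[240 247  19  26 151] [249.05960265 259.60264901] ((249.11538696289062, 259.4230651855469), (28.012359619140625, 5.8243513107299805), 56.30992889404297)
[297 249  19  25 139] [306.05755396 260.74820144] ((306.0540771484375, 260.8243408203125), (4.998648643493652, 28.015682220458984), 35.53767395019531)
```

View pics/topz.png

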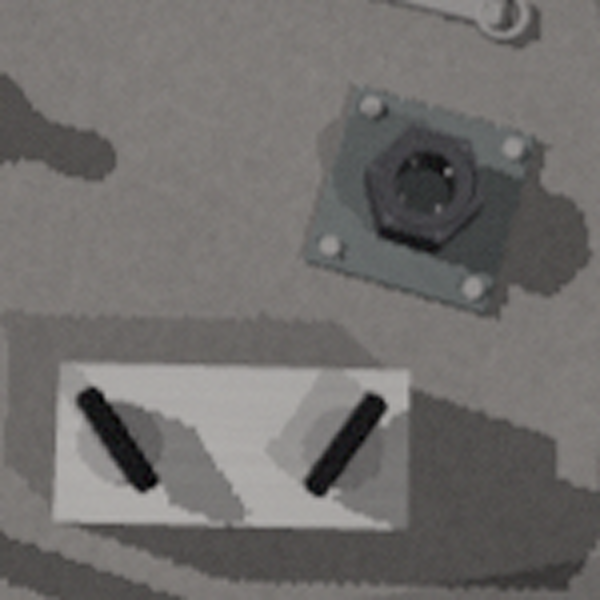

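View pics/scz.png

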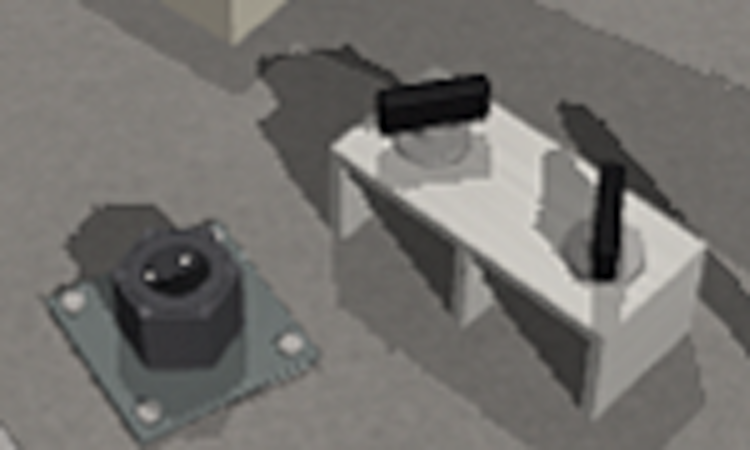

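Top zoom: nut bore at zoom (425,183), with plate bolts at (371,106), (513,148), (473,287) and (329,245). The bars sit over their collars on the rack. The nut pins are visible in the bore.

Run:
```python
from h import *
d=eyes.get_image("top"); im=d["image"]
z=lambda L:(np.array(L,float)+.5)/4-.5+[220,150]
b=onplane(d,z([(371,106),(513,148),(473,287),(329,245)]),.010)
print("bolts",b.round(4),b.mean(0).round(4))
for i in range(4):
    v=b[(i+1)%4]-b[i]; print(np.hypot(*v[:2]).round(4),np.degrees(np.arctan2(v[1],v[0])).round(2))
print("mouth",onplane(d,z([(425,183)]),.056))
print("rack corners",onplane(d,z([(63,362),(411,370),(408,529),(52,522)]),.072).round(4))
m=(im.max(2)<45).astype(np.uint8); n,l,st,ce=cv2.connectedComponentsWithStats(m)
for i in range(1,n):
    if 100<st[i,4]<260 and st[i,1]>240:
        pts=np.argwhere(l==i)[:,::-1].astype(float)
        P=onplane(d,pts,.107)[:,:2]; u,s,vt=np.linalg.svd(P-P.mean(0)); 
        r=cv2.minAreaRect((P*1000).astype(np.float32))
        print("bar",st[i,4],P.mean(0).round(4),"ang",np.degrees(np.arctan2(vt[0,1],vt[0,0])).round(1),r)
# containers
for nm,c in (("tub",[(146,295)]),("tray",[(423,276),(462,275),(385,276),(463,345),(392,346)])):
    print(nm,onplane(d,c,.06).round(4))
e=eyes.get_image("scene")
zs=lambda L:(np.array(L,float)+.5)/5-.5+[210,170]
print("scene bolts",onplane(e,zs([(73,299),(217,232),(291,342),(148,410)]),.010).round(4), onplane(e,zs([(73,299),(217,232),(291,342),(148,410)]),.010).mean(0))
print("scene mouth",onplane(e,zs([(178,270)]),.056))
print("scene bars top",onplane(e,zs([(433,85),(611,175)]),.112))
c=im[240:380,90:480]; cv2.imwrite("pics/topc.png",cv2.resize(c,None,fx=2,fy=2))
```

```text
bolts [[ 0.7243 -0.0415  0.01  ]
 [ 0.701  -0.1249  0.01  ]
 [ 0.6183 -0.1021  0.01  ]
 [ 0.641  -0.0184  0.01  ]] [ 0.6712 -0.0717  0.01  ]
0.0866 -105.59
0.0858 164.62
0.0868 74.86
0.0864 -15.47
mouth [[ 0.66986239 -0.07045507  0.056     ]]
rack corners [[ 0.5629  0.1264  0.072 ]
 [ 0.563  -0.0629  0.072 ]
 [ 0.4775 -0.0623  0.072 ]
 [ 0.4768  0.1286  0.072 ]]
bar 166 [0.5195 0.0923] ang -143.9 ((519.8718872070312, 92.32516479492188), (59.39792251586914, 12.094583511352539), 35.69451141357422)
bar 156 [ 0.5195 -0.0269] ang 145.5 ((519.7745971679688, -27.119396209716797), (11.62331485748291, 59.04932403564453), 55.527347564697266)
tub [[0.4416 0.3143 0.06  ]]
tray [[ 0.4961 -0.282   0.06  ]
 [ 0.5005 -0.3656  0.06  ]
 [ 0.4939 -0.2002  0.06  ]
 [ 0.3545 -0.3618  0.06  ]
 [ 0.3478 -0.2132  0.06  ]]
scene bolts [[ 0.6969 -0.1262  0.01  ]
 [ 0.6095 -0.1028  0.01  ]
 [ 0.6369 -0.0192  0.01  ]
 [ 0.7205 -0.0428  0.01  ]] [ 0.6659655  -0.07278052  0.01      ]
scene mouth [[ 0.66811943 -0.07057264  0.056     ]]
scene bars top [[ 0.51733317 -0.02790652  0.112     ]
 [ 0.50229503  0.08100407  0.112     ]]
```

View pics/topc.png

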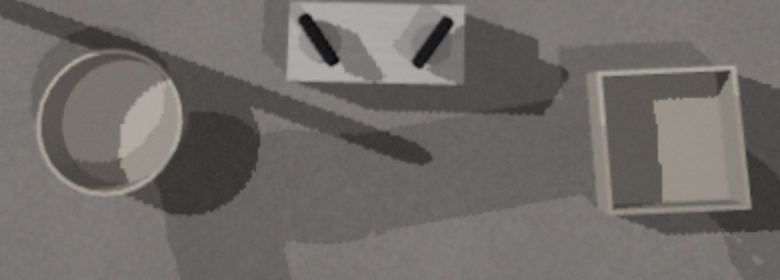

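```bash
cat >> h.py <<'E'
def yaw():
    M=rot().as_matrix(); return np.degrees(np.arctan2(M[1,0],M[0,0]))
def rel(x,y,z,yw=None):
    s=bot.state(); M=rot().as_matrix(); D=M.T@(np.array([x,y,z])-s["ee_pos"])*100
    y0=yaw(); t=0 if yw is None else -np.radians((yw-y0+180)%360-180)
    print("t",round(s["time_s"],2),"pos",s["ee_pos"].round(4),"yaw",y0.round(2),"tilt",M[:,2].round(3),"-> cm",D.round(2),"turn",round(t,3),"q",s["joint_positions"].round(2),"F",s["contact_force"].round(1),"w",round(s["grip_width"],4))
E
python3 - <<'E'
from h import *
d=eyes.get_image("top")
print(onplane(d,[(145,301.5),(425,310)],.06))
rel(.57,0,.26,74.6)
E
```

```text
[[ 0.42790678  0.31543706  0.06      ]
 [ 0.4241735  -0.28449323  0.06      ]]
t 0.4 pos [ 0.1509 -0.6065  0.2312] yaw 13.97 tilt [-0.  0. -1.] -> cm [ 55.32 -48.74  -2.87] turn -1.058 q [ 1.3   0.33 -0.06  1.46  0.02  1.35 -0.09] F [-0.5 -0.3  0.9] w 0.0854
```

Emit:
{"fn": "move_arm", "kwargs": {"series": [[1, 55.3, -48.7, -2.9, -1.06], [1, 55.3, -48.7, -2.9, -1.06], [1, 55.3, -48.7, -2.9, -1.06], [1, 55.3, -48.7, -2.9, -1.06], [1, 55.3, -48.7, -2.9, -1.06], [1, 55.3, -48.7, -2.9, -1.06], [1, 55.3, -48.7, -2.9, -1.06], [1, 55.3, -48.7, -2.9, -1.06]]}}

```text
time_s: 1.07
ee_pos: [0.341, -0.3308, 0.2448]
eef_rot: [0.811, 0.585, -0.0, 0.0]
contact_force: [1.6, 0.2, 0.6]
grip_width: 0.0856
```

```bash
python3 -c "
from h import *
rel(.57,0,.26,74.6)"
```

```text
t 1.07 pos [ 0.341  -0.3308  0.2448] yaw 71.61 tilt [ 0.    -0.001 -1.   ] -> cm [38.61 11.29 -1.55] turn -0.052 q [ 1.06  0.01 -0.38  1.8   0.01  1.33  0.35] F [1.6 0.2 0.6] w 0.0856
```

Emit:
{"fn": "move_arm", "kwargs": {"series": [[1, 38.6, 11.3, -1.5, -0.05], [1, 38.6, 11.3, -1.5, -0.05], [1, 38.6, 11.3, -1.5, -0.05], [1, 38.6, 11.3, -1.5, -0.05], [1, 38.6, 11.3, -1.5, -0.05], [1, 38.6, 11.3, -1.5, -0.05], [1, 38.6, 11.3, -1.5, -0.05], [1, 38.6, 11.3, -1.5, -0.05]]}}

```text
time_s: 1.73
ee_pos: [0.5325, -0.0582, 0.2573]
eef_rot: [0.798, 0.602, 0.0, 0.0]
contact_force: [1.2, -0.4, 0.5]
grip_width: 0.0852
```

```bash
python3 -c "
from h import *
d=eyes.get_image('wrist'); cv2.imwrite('pics/w1.png',d['image'])
rel(.57,0,.26,74.6)"
```

```text
t 1.78 pos [ 0.5355 -0.0497  0.2575] yaw 74.58 tilt [ 0.003  0.004 -1.   ] -> cm [ 5.71  2.01 -0.22] turn -0.0 q [ 0.64  0.19 -0.71  1.62  0.12  1.37 -0.35] F [-3.2  7.1 -0.1] w 0.0855
```

View pics/w1.png

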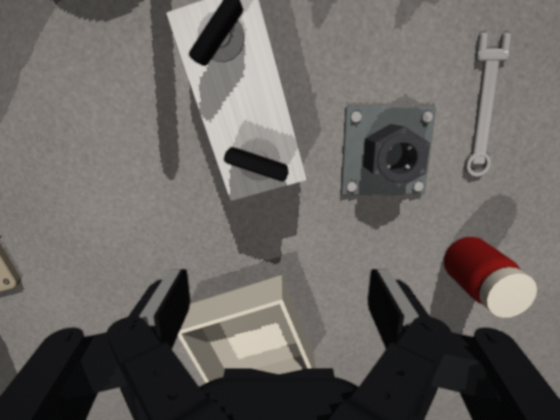

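The wrist view shows the nut at (402,157), the right bar at (256,163) and the left bar at (216,32). The arm was still moving, so I'll finish this move and measure again.

Emit:
{"fn": "move_arm", "kwargs": {"series": [[1, 4, 0, 0, 0], [1, 4, 0, 0, 0], [1, 4, 0, 0, 0], [1, 4, 0, 0, 0], [1, 4, 0, 0, 0]]}}

```text
time_s: 2.2
ee_pos: [0.5424, -0.0229, 0.2568]
eef_rot: [0.799, 0.602, -0.0, 0.0]
contact_force: [0.4, -0.7, -0.1]
grip_width: 0.0851
```

Run:
```python
from h import *
rel(.57,0,.26,74.6)
d=eyes.get_image('wrist'); cv2.imwrite('pics/w2.png',d['image'])
im=d["image"]
cv2.imwrite('pics/w2z.png',cv2.resize(im[0:230,160:460],None,fx=2.6,fy=2.6,interpolation=cv2.INTER_CUBIC))
```

```text
t 2.2 pos [ 0.5424 -0.0229  0.2568] yaw 74.02 tilt [-0.    -0.001 -1.   ] -> cm [ 2.96  2.03 -0.33] turn -0.01 q [ 0.6   0.21 -0.73  1.61  0.14  1.38 -0.43] F [ 0.4 -0.7 -0.1] w 0.0851
```

View pics/w2z.png

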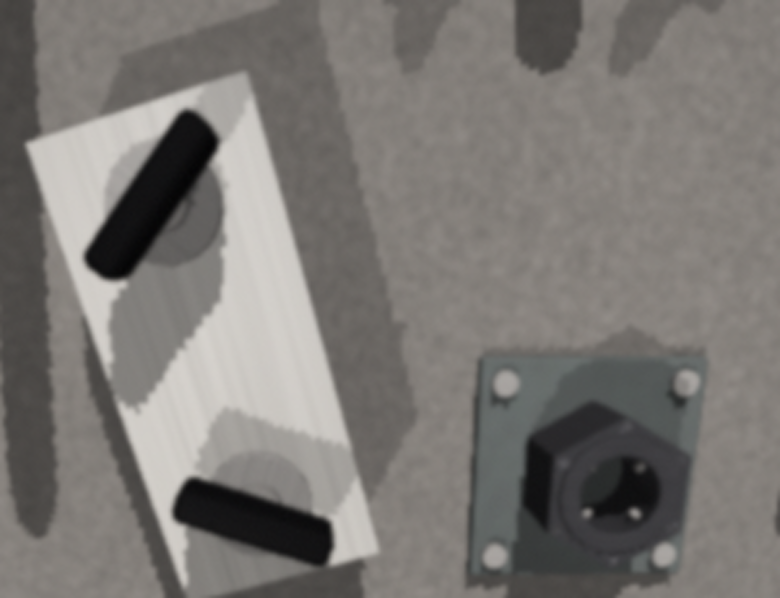

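Run:
```python
from h import *
d=eyes.get_image('wrist')
z=lambda L:(np.array(L,float)+.5)/2.6-.5+[160,0]
B=z([(506,384),(687,381),(664,555),(495,555)])
b=onplane(d,B,.010); print("bolts",b.round(4),b.mean(0).round(4))
for i in range(4):
    v=b[(i+1)%4]-b[i]; print(np.hypot(*v[:2]).round(4),np.degrees(np.arctan2(v[1],v[0])).round(2))
print("mouth",onplane(d,z([(614,489)]),.056))
im=d["image"]; m=(im.max(2)<40).astype(np.uint8); n,l,st,ce=cv2.connectedComponentsWithStats(m)
for i in range(1,n):
    if 300<st[i,4]<3000 and st[i,1]<200: 
        pts=np.argwhere(l==i)[:,::-1].astype(float)
        P=onplane(d,pts,.105)[:,:2];u,s,vt=np.linalg.svd(P-P.mean(0),full_matrices=False)
        print("bar",st[i],P.mean(0).round(4),np.degrees(np.arctan2(vt[0,1],vt[0,0])).round(1))
rel(.520,-.0273,.16,145.5)
```

```text
bolts [[ 0.6415 -0.0195  0.01  ]
 [ 0.7258 -0.0416  0.01  ]
 [ 0.7021 -0.1264  0.01  ]
 [ 0.6185 -0.1023  0.01  ]] [ 0.672  -0.0724  0.01  ]
0.0871 -14.69
0.0881 -105.6
0.087 163.94
0.086 74.51
mouth [[ 0.66899368 -0.06826216  0.056     ]]
bar [ 194   43   49   64 1254] [0.5214 0.0929] -144.3
bar [386 176  28  25 373] [ 0.6595 -0.0536] 20.6
bar [ 228  185   59   32 1011] [ 0.5209 -0.0256] -34.9
t 2.3 pos [ 0.5424 -0.0228  0.2569] yaw 74.01 tilt [ 0.    -0.001 -1.   ] -> cm [-1.05 -2.03  9.69] turn -1.248 q [ 0.6   0.21 -0.73  1.61  0.14  1.38 -0.43] F [0.1 0.  0.2] w 0.0858
```

Emit:
{"fn": "move_arm", "kwargs": {"series": [[1, -1, -2, 2, -1.25], [1, -1, -2, 4, -1.25], [1, -1, -2, 6, -1.25], [1, -1, -2, 8, -1.25], [1, -1, -2, 9, -1.25], [1, -1, -2, 9, -1.25], [1, -1, -2, 9, -1.25], [1, -1, -2, 9, -1.25]]}}

```text
time_s: 2.97
ee_pos: [0.5204, -0.0266, 0.1667]
eef_rot: [0.409, 0.912, -0.0, -0.0]
contact_force: [0.1, -0.7, -0.6]
grip_width: 0.0855
```

```bash
python3 -c "
from h import *
rel(.520,-.0268,.083,145.3)"
```

```text
t 2.97 pos [ 0.5204 -0.0266  0.1667] yaw 131.69 tilt [-0. -0. -1.] -> cm [ 0.01 -0.04  8.37] turn -0.238 q [ 0.71  0.25 -0.84  1.78  0.2   1.2   0.54] F [ 0.1 -0.7 -0.6] w 0.0855
```

Emit:
{"fn": "move_arm", "kwargs": {"series": [[1, 0, 0, 0, -0.12], [1, 0, 0, 0, -0.24], [1, 0, 0, 3, -0.24], [1, 0, 0, 6, -0.24], [1, 0, 0, 8.4, -0.24], [1, 0, 0, 8.4, -0.24]]}}

```text
time_s: 3.47
ee_pos: [0.5176, -0.0268, 0.0787]
eef_rot: [0.3, 0.954, -0.001, -0.003]
contact_force: [-0.8, -0.1, 0.8]
grip_width: 0.0854
```

```bash
python3 -c "
from h import *
d=eyes.get_image('wrist'); cv2.imwrite('pics/w3.png',d['image'])
rel(.520,-.0268,.083,145.3)"
```

```text
t 3.52 pos [ 0.519  -0.0263  0.0813] yaw 145.12 tilt [-0.004  0.001 -1.   ] -> cm [-0.11  0.02 -0.17] turn -0.003 q [ 0.68  0.36 -0.83  1.87  0.31  1.05  0.69] F [ 0.6 -0.   1.2] w 0.0855
```

View pics/w3.png

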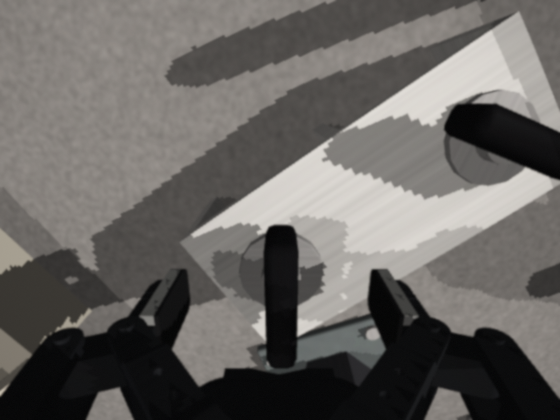

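The bar at (281,295) lies midway between the pads, which are at x=175 and 385, and it lines up with the tool x. I'll close the gripper.

Emit:
{"fn": "move_arm", "kwargs": {"series": [[0, 0, 0, 0, 0], [0, 0, 0, 0, 0], [0, 0, 0, 0, 0], [0, 0, 0, 0, 0], [0, 0, 0, 0, 0], [0, 0, 0, 0, 0], [0, 0, 0, 0, 0], [0, 0, 0, 0, 0]], "squeeze": 70}}

```text
time_s: 4.18
ee_pos: [0.5209, -0.0257, 0.0835]
eef_rot: [0.299, 0.954, -0.0, 0.0]
contact_force: [-2.4, -0.7, 5.6]
grip_width: 0.0128
```

```bash
python3 -c "
from h import *
rel(.520,-.0268,.083,145.3)"
```

```text
t 4.18 pos [ 0.5209 -0.0257  0.0835] yaw 145.17 tilt [ 0.001 -0.001 -1.   ] -> cm [ 0.01 -0.14  0.05] turn -0.002 q [ 0.68  0.36 -0.83  1.87  0.31  1.05  0.69] F [-2.4 -0.7  5.6] w 0.0128
```

Emit:
{"fn": "move_arm", "kwargs": {"series": [[0, 0, 0, -2, 0], [0, 0, 0, -5, 0], [0, 0, 0, -9, 0], [0, 0, 0, -12, 0], [0, 0, 0, -12, 0], [0, 0, 0, -12, 0]]}}

```text
time_s: 4.68
ee_pos: [0.5213, -0.0256, 0.2041]
eef_rot: [0.299, 0.954, -0.0, 0.001]
contact_force: [-0.2, -0.7, -2.8]
grip_width: 0.0127
```

Run:
```python
from h import *
rel(.6705,-.0710,.16,164.5)
s=bot.state()["ee_pos"]
d=eyes.get_image('scene'); u,v=proj(d,[[s[0],s[1],s[2]-.04]])[0].astype(int); print(u,v)
c=d['image'][v-60:v+40,u-70:u+70]; cv2.imwrite('pics/s4.png',cv2.resize(c,None,fx=5,fy=5,interpolation=cv2.INTER_CUBIC))
d=eyes.get_image('wrist'); cv2.imwrite('pics/w4.png',d['image'])
```

```text
t 4.68 pos [ 0.5213 -0.0256  0.2041] yaw 145.16 tilt [ 0.003 -0.001 -1.   ] -> cm [-14.82   4.79   4.46] turn -0.337 q [ 0.75  0.22 -0.88  1.73  0.18  1.27  0.79] F [-0.2 -0.7 -2.8] w 0.0127
296 173
```

View pics/s4.png

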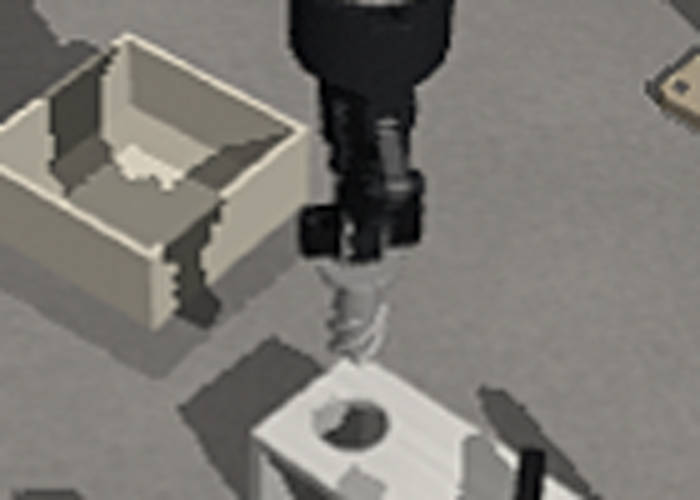

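View pics/w4.png

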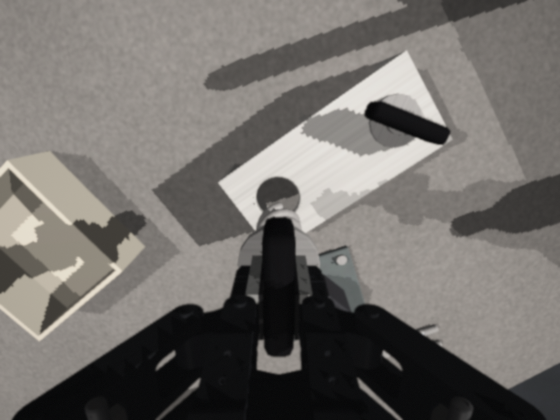

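Run:
```python
from h import *
d=eyes.get_image('wrist'); c=d['image'][160:370,200:360]; cv2.imwrite('pics/w4z.png',cv2.resize(cv2.convertScaleAbs(c,alpha=2,beta=20),None,fx=2.8,fy=2.8,interpolation=cv2.INTER_CUBIC))
M=rot().as_matrix(); p=bot.state()["ee_pos"]
# predicted bar-top corners & collar for zero in-hand offset
P=[p+M@np.array([x,y,-.0285]) for x in(-.031,.031) for y in(-.007,.007)]
uv=proj(d,P); print("pred bar",((uv-[200,160]+.5)*2.8-.5).round(0).tolist())
th=np.linspace(0,2*np.pi,9)[:-1]
P=[p+M@np.array([.022*np.cos(t),.022*np.sin(t),.0055]) for t in th]
print("pred collar",((proj(d,P)-[200,160]+.5)*2.8-.5).round(0).tolist())
```

```text
pred bar [[177.0, 552.0], [261.0, 552.0], [170.0, 211.0], [268.0, 210.0]]
pred collar [[219.0, 182.0], [303.0, 214.0], [334.0, 289.0], [298.0, 360.0], [219.0, 388.0], [140.0, 360.0], [104.0, 290.0], [135.0, 215.0]]
```

View pics/w4z.png

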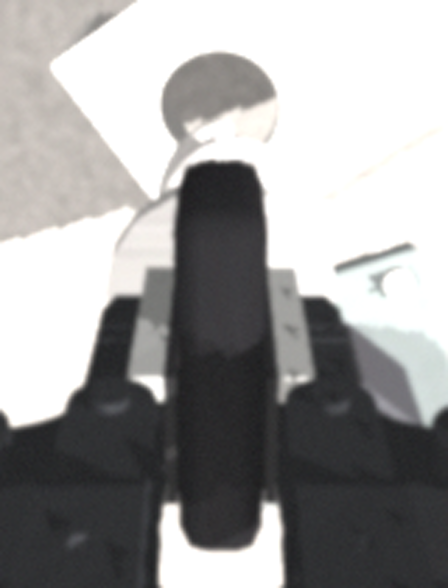

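Run:
```python
from h import *
d=eyes.get_image('wrist')
M=rot().as_matrix(); p=bot.state()["ee_pos"]
P=[p+M@np.array([x,0,-.0005]) for x in(.030,.031,.032)]
print(((proj(d,P)-[200,160]+.5)*2.8-.5).round(0).tolist())
rel(.6705,-.0710,.145,164.5)
```

```text
[[220.0, 153.0], [220.0, 148.0], [220.0, 142.0]]
t 4.88 pos [ 0.5197 -0.0256  0.2013] yaw 145.18 tilt [-0.002  0.    -1.   ] -> cm [-14.98   4.89   5.59] turn -0.337 q [ 0.75  0.22 -0.88  1.74  0.18  1.27  0.79] F [-0.3  0.1 -2.7] w 0.0128
```

Emit:
{"fn": "move_arm", "kwargs": {"series": [[0, -4, 1.3, 0, 0.12], [0, -8, 2.6, 0, 0.24], [0, -12, 3.9, 0, 0.36], [0, -15, 4.9, 1, 0.48], [0, -15, 4.9, 2, 0.6], [0, -15, 4.9, 3, 0.72], [0, -15, 4.9, 4, 0.84], [0, -15, 4.9, 4.5, 0.96]]}}

```text
time_s: 5.55
ee_pos: [0.6706, -0.0707, 0.1542]
eef_rot: [0.708, 0.706, -0.001, -0.002]
contact_force: [-0.4, 0.2, -2.1]
grip_width: 0.013
```

Emit:
{"fn": "move_arm", "kwargs": {"series": [[0, 0, 0, 0, 0.12], [0, 0, 0, 0, 0.24], [0, 0, 0, 0, 0.27], [0, 0, 0, 0, 0.27]]}}

```text
time_s: 5.88
ee_pos: [0.6711, -0.0708, 0.1561]
eef_rot: [0.795, 0.606, -0.001, -0.001]
contact_force: [0.4, -0.1, -1.9]
grip_width: 0.0125
```

Run:
```python
from h import *
rel(.6705,-.0710,.145,74.5)
d=eyes.get_image('wrist'); cv2.imwrite('pics/w5.png',d['image'])
d=eyes.get_image('scene'); 
c=d['image'][150:290,170:320]; cv2.imwrite('pics/s5.png',cv2.resize(c,None,fx=4,fy=4,interpolation=cv2.INTER_CUBIC))
```

```text
t 5.88 pos [ 0.6711 -0.0708  0.1561] yaw 74.64 tilt [-0.003  0.    -1.   ] -> cm [-0.04 -0.05  1.11] turn 0.002 q [ 0.43  0.55 -0.57  1.38  0.3   1.3  -0.42] F [ 0.4 -0.1 -1.9] w 0.0125
```

View pics/w5.png

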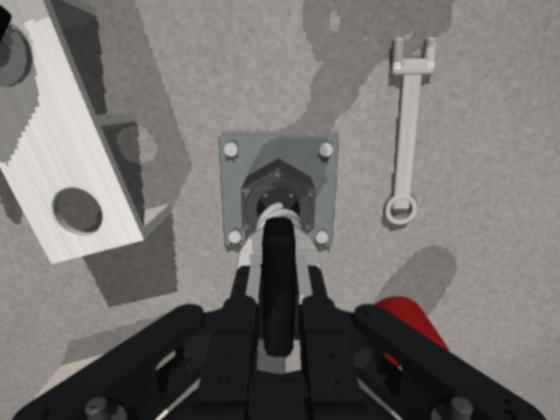

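View pics/s5.png

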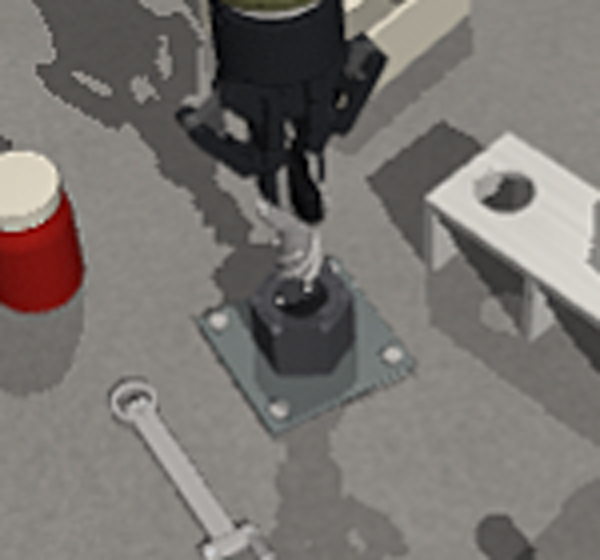

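Wrist view: the plate edges run parallel to the bar, with bolts at (231,150), (326,149), (321,237) and (235,237). The screw tip is over the bore.

Run:
```python
from h import *
d=eyes.get_image('wrist'); g=d['image'][125:255,205:345]; 
m=(g.min(2)>135).astype(np.uint8); n,l,st,ce=cv2.connectedComponentsWithStats(m)
B=[]
for i in range(1,n):
    if 20<st[i,4]<200: print(st[i],ce[i]+[205,125]); 
B=np.array([(231,150),(326.3,149.3),(321.3,237),(235,237)])
for z in (.008,.012):
  b=onplane(d,B,z); print(b.mean(0)); 
  for i in range(4):
    v=b[(i+1)%4]-b[i]; print(np.degrees(np.arctan2(v[1],v[0])).round(2),np.hypot(*v[:2]).round(4))
rel(.6705,-.0710,.145,74.5)
```

```text
[ 18  17  14  14 155] [229.82580645 148.61290323]
[115  18  13  13 131] [326.1221374  149.17557252]
[ 23 105  13  13 124] [233.77419355 236.28225806]
[110 106  13  12 119] [321.1512605  236.67226891]
[ 0.67084827 -0.07337434  0.008     ]
-14.78 0.0881
-105.78 0.088
164.82 0.0873
74.76 0.0874
[ 0.67115447 -0.07226833  0.012     ]
-14.78 0.0869
-105.78 0.0868
164.82 0.0861
74.76 0.0862
t 6.03 pos [ 0.6714 -0.0709  0.1569] yaw 74.81 tilt [-0.001  0.    -1.   ] -> cm [-0.03 -0.08  1.19] turn 0.005 q [ 0.43  0.55 -0.57  1.38  0.3   1.3  -0.42] F [-0.5  0.4 -2.2] w 0.0127
```

Emit:
{"fn": "move_arm", "kwargs": {"series": [[0, -0.1, 0, 1, 0], [0, -0.1, 0, 2, 0], [0, -0.1, 0, 2.6, 0], [0, -0.1, 0, 3.0, 0], [0, -0.1, 0, 3.2, 0], [0, -0.1, 0, 3.2, 0]]}}

```text
time_s: 6.53
ee_pos: [0.6711, -0.0719, 0.1251]
eef_rot: [0.795, 0.607, -0.0, -0.0]
contact_force: [0.0, 0.2, -1.5]
grip_width: 0.0128
```

```bash
python3 -c "
from h import *
rel(.671,-.072,.1135,74.6); print(bot.state()['ft_torque'])"
```

```text
t 6.53 pos [ 0.6711 -0.0719  0.1251] yaw 74.71 tilt [-0.001  0.    -1.   ] -> cm [-0.01 -0.01  1.16] turn 0.002 q [ 0.43  0.58 -0.56  1.42  0.31  1.24 -0.43] F [ 0.   0.2 -1.5] w 0.0128
[3.60220280e-02 5.13297091e-05 3.22965924e-02]
```

Entered freely. I'll go on down to the pins in small steps.

Emit:
{"fn": "move_arm", "kwargs": {"series": [[0, 0, 0, 0.4, 0], [0, 0, 0, 0.7, 0], [0, 0, 0, 0.9, 0], [0, 0, 0, 1.05, 0], [0, 0, 0, 1.05, 0]]}}

```text
time_s: 6.95
ee_pos: [0.6713, -0.072, 0.115]
eef_rot: [0.795, 0.607, -0.0, -0.0]
contact_force: [-0.4, 0.6, -2.2]
grip_width: 0.0129
```

```bash
python3 -c "
from h import *
rel(.671,-.072,.1135,74.6); print(bot.state()['ft_torque'])"
```

```text
t 6.95 pos [ 0.6713 -0.072   0.115 ] yaw 74.7 tilt [-0. -0. -1.] -> cm [-0.01 -0.03  0.15] turn 0.002 q [ 0.43  0.58 -0.56  1.43  0.32  1.22 -0.43] F [-0.4  0.6 -2.2] w 0.0129
[ 0.00018593 -0.02012002  0.01712591]
```

Emit:
{"fn": "move_arm", "kwargs": {"series": [[0, 0, 0, 0.1, 0], [0, 0, 0, 0.2, 0], [0, 0, 0, 0.3, 0], [0, 0, 0, 0.3, 0]]}}

```text
time_s: 7.28
ee_pos: [0.6714, -0.0719, 0.1122]
eef_rot: [0.795, 0.607, -0.0, -0.0]
contact_force: [0.2, -0.1, -2.1]
grip_width: 0.0129
```

```bash
python3 -c "
from h import *
rel(.671,-.072,.1135,74.6); print(bot.state()['ft_torque'])"
```

```text
t 7.28 pos [ 0.6714 -0.0719  0.1122] yaw 74.7 tilt [-0. -0. -1.] -> cm [-0.02 -0.03 -0.13] turn 0.002 q [ 0.43  0.59 -0.56  1.43  0.32  1.22 -0.43] F [ 0.2 -0.1 -2.1] w 0.0129
[0.00913803 0.1237839  0.01950343]
```

Emit:
{"fn": "move_arm", "kwargs": {"series": [[0, 0, 0, 0.05, 0.05], [0, 0, 0, 0.1, 0.1], [0, 0, 0, 0.15, 0.15], [0, 0, 0, 0.2, 0.2], [0, 0, 0, 0.2, 0.2]]}}

```text
time_s: 7.7
ee_pos: [0.6714, -0.0719, 0.1104]
eef_rot: [0.852, 0.523, -0.0, 0.0]
contact_force: [-1.1, 0.1, -1.3]
grip_width: 0.0129
```

```bash
python3 -c "
from h import *
rel(.671,-.072,.1135,74.6); print(bot.state()['ft_torque'])"
```

```text
t 7.7 pos [ 0.6714 -0.0719  0.1104] yaw 63.11 tilt [-0. -0. -1.] -> cm [-0.03 -0.03 -0.31] turn -0.2 q [ 0.41  0.58 -0.52  1.43  0.3   1.21 -0.62] F [-1.1  0.1 -1.3] w 0.0129
[ 0.04084086  0.22169953 -0.00072062]
```

Emit:
{"fn": "move_arm", "kwargs": {"series": [[0, 0, 0, 0.08, 0.08], [0, 0, 0, 0.15, 0.16], [0, 0, 0, 0.23, 0.24], [0, 0, 0, 0.28, 0.3], [0, 0, 0, 0.28, 0.3]]}}

```text
time_s: 8.12
ee_pos: [0.6714, -0.0718, 0.1076]
eef_rot: [0.921, 0.391, -0.0, 0.0]
contact_force: [-0.8, 0.2, -1.5]
grip_width: 0.013
```

```bash
python3 -c "
from h import *
rel(.671,-.072,.1135,74.6); print(bot.state()['ft_torque'])"
```

```text
t 8.12 pos [ 0.6714 -0.0718  0.1076] yaw 46.0 tilt [-0. -0. -1.] -> cm [-0.04 -0.01 -0.59] turn -0.499 q [ 0.37  0.57 -0.47  1.44  0.26  1.2  -0.9 ] F [-0.8  0.2 -1.5] w 0.013
[0.09099045 0.20891771 0.01420709]
```

Emit:
{"fn": "move_arm", "kwargs": {"series": [[0, 0, 0, 0.1, 0.11], [0, 0, 0, 0.21, 0.22], [0, 0, 0, 0.31, 0.33], [0, 0, 0, 0.42, 0.44], [0, 0, 0, 0.52, 0.55], [0, 0, 0, 0.63, 0.66], [0, 0, 0, 0.71, 0.75], [0, 0, 0, 0.71, 0.75]]}}

```text
time_s: 8.78
ee_pos: [0.6713, -0.0717, 0.1004]
eef_rot: [1.0, 0.027, -0.0, 0.0]
contact_force: [-0.9, 0.2, -0.9]
grip_width: 0.0128
```

```bash
python3 -c "
from h import *
rel(.671,-.072,.1135,74.6); print(bot.state()['ft_torque'])
d=eyes.get_image('scene'); 
c=d['image'][150:290,170:320]; cv2.imwrite('pics/s6.png',cv2.resize(c,None,fx=4,fy=4,interpolation=cv2.INTER_CUBIC))
"
```

```text
t 8.78 pos [ 0.6713 -0.0717  0.1004] yaw 3.04 tilt [-0. -0. -1.] -> cm [-0.03  0.03 -1.31] turn -1.249 q [ 0.27  0.56 -0.33  1.45  0.19  1.17 -1.6 ] F [-0.9  0.2 -0.9] w 0.0128
[ 0.1494375   0.23755702 -0.00165154]
```

View pics/s6.png

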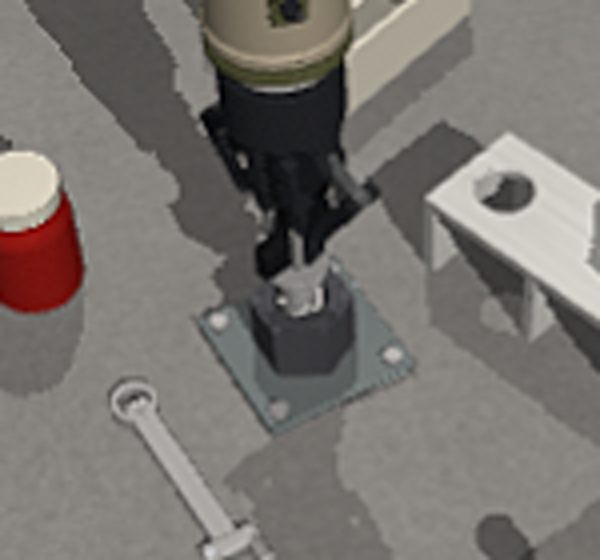

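The screw sank 12 mm over 1.25 rad clockwise with under 2 N, so it is right-hand. I'll turn it back out.

Emit:
{"fn": "move_arm", "kwargs": {"series": [[0, 0, 0, -0.1, -0.11], [0, 0, 0, -0.21, -0.22], [0, 0, 0, -0.31, -0.33], [0, 0, 0, -0.42, -0.44], [0, 0, 0, -0.52, -0.55], [0, 0, 0, -0.63, -0.66], [0, 0, 0, -0.73, -0.77], [0, 0, 0, -0.82, -0.86]]}}

```text
time_s: 9.5
ee_pos: [0.6713, -0.0723, 0.1086]
eef_rot: [0.895, 0.446, -0.0, 0.0]
contact_force: [-2.0, -0.8, -2.0]
grip_width: 0.0131
```

Emit:
{"fn": "move_arm", "kwargs": {"series": [[0, 0, 0, -0.1, -0.1], [0, 0, 0, -0.19, -0.2], [0, 0, 0, -0.28, -0.3], [0, 0, 0, -0.37, -0.39], [0, 0, 0, -0.37, -0.39], [0, 0, 0, -0.37, -0.39]]}}

```text
time_s: 10.0
ee_pos: [0.6716, -0.0723, 0.1125]
eef_rot: [0.795, 0.607, 0.0, 0.0]
contact_force: [-1.1, 0.3, -1.1]
grip_width: 0.0133
```

```bash
python3 -c "
from h import *
rel(.671,-.072,.17,74.6); print(bot.state()['ft_torque'])
"
```

```text
t 10.0 pos [ 0.6716 -0.0723  0.1125] yaw 74.72 tilt [ 0. -0. -1.] -> cm [ 0.01 -0.06 -5.75] turn 0.002 q [ 0.43  0.59 -0.56  1.43  0.32  1.22 -0.43] F [-1.1  0.3 -1.1] w 0.0133
[-0.02741689  0.01423669 -0.01483408]
```

Lifting out straight, slowly at first, while watching the force.

Emit:
{"fn": "move_arm", "kwargs": {"series": [[0, 0, 0, -0.3, 0], [0, 0, 0, -0.7, 0], [0, 0, 0, -1.2, 0], [0, 0, 0, -1.2, 0]]}}

```text
time_s: 10.33
ee_pos: [0.6722, -0.0718, 0.1259]
eef_rot: [0.795, 0.607, 0.001, 0.001]
contact_force: [0.9, -0.6, -1.7]
grip_width: 0.0125
```

Emit:
{"fn": "move_arm", "kwargs": {"series": [[0, 0, 0, -2, 0], [0, 0, 0, -5, 0], [0, 0, 0, -6, 0], [0, 0, 0, -6, 0]]}}

```text
time_s: 10.67
ee_pos: [0.6731, -0.0717, 0.1879]
eef_rot: [0.795, 0.607, 0.002, 0.002]
contact_force: [0.5, 0.3, -2.2]
grip_width: 0.0131
```

```bash
python3 -c "
from h import *
rel(.424,-.2845,.18,74.6)
d=eyes.get_image('scene'); 
c=d['image'][130:270,170:320]; cv2.imwrite('pics/s7.png',cv2.resize(c,None,fx=4,fy=4,interpolation=cv2.INTER_CUBIC))
"
```

```text
t 10.67 pos [ 0.6731 -0.0717  0.1879] yaw 74.69 tilt [ 0.006 -0.001 -1.   ] -> cm [-27.1  -18.42   0.66] turn 0.002 q [ 0.44  0.53 -0.58  1.35  0.29  1.34 -0.41] F [ 0.5  0.3 -2.2] w 0.0131
```

View pics/s7.png

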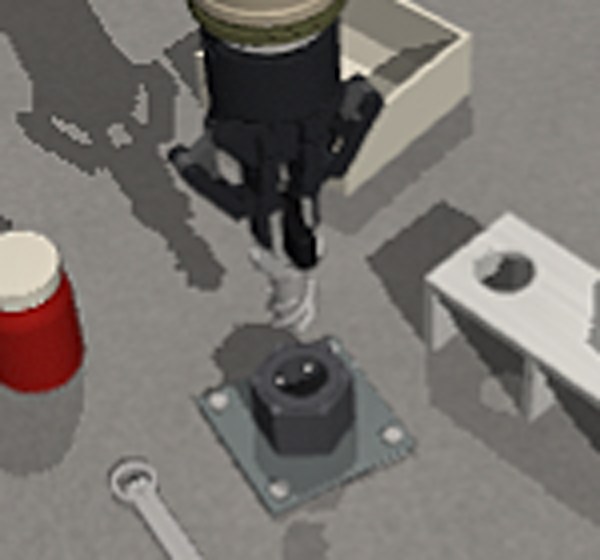

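Emit:
{"fn": "move_arm", "kwargs": {"series": [[0, -3.5, -2.2, 0, 0], [0, -7, -4.5, 0, 0], [0, -10.5, -6.7, 0, 0], [0, -14, -9, 0, 0], [0, -17.5, -11.2, 0, 0], [0, -20, -14, 0, 0], [0, -23, -17, 0, 0], [0, -26, -20, 0, 0]]}}

```text
time_s: 11.38
ee_pos: [0.4086, -0.2696, 0.1825]
eef_rot: [0.795, 0.606, -0.0, -0.001]
contact_force: [0.4, -1.3, -3.4]
grip_width: 0.0129
```

```bash
python3 -c "
from h import *
rel(.384,-.277,.16,74.6)"
```

```text
t 11.38 pos [ 0.4086 -0.2696  0.1825] yaw 74.67 tilt [-0.002  0.001 -1.   ] -> cm [-1.37 -2.17  2.26] turn 0.001 q [ 0.98  0.1  -0.51  1.85  0.05  1.2   0.18] F [ 0.4 -1.3 -3.4] w 0.0129
```

Emit:
{"fn": "move_arm", "kwargs": {"series": [[0, -1.2, -2, 1, 0], [0, -1.2, -2, 4, 0], [0, -1.2, -2, 7, 0], [0, -1.2, -2, 9, 0], [0, -1.2, -2, 9.8, 0], [0, -1.2, -2, 9.8, 0], [0, -1.2, -2, 9.8, 0]]}}

```text
time_s: 11.97
ee_pos: [0.3888, -0.2753, 0.0863]
eef_rot: [0.795, 0.607, 0.0, -0.0]
contact_force: [-0.1, -0.4, -1.4]
grip_width: 0.0128
```

```bash
python3 -c "
from h import *
rel(.384,-.277,.08,74.6)
d=eyes.get_image('scene'); 
c=d['image'][90:210,190:340]; cv2.imwrite('pics/s8.png',cv2.resize(c,None,fx=4,fy=4,interpolation=cv2.INTER_CUBIC))
d=eyes.get_image('wrist'); cv2.imwrite('pics/w8.png',d['image'])"
```

```text
t 11.97 pos [ 0.3888 -0.2753  0.0863] yaw 74.72 tilt [-0.     0.001 -1.   ] -> cm [-0.29 -0.42  0.63] turn 0.002 q [ 0.98  0.19 -0.49  1.99  0.1   0.99  0.17] F [-0.1 -0.4 -1.4] w 0.0128
```

View pics/s8.png

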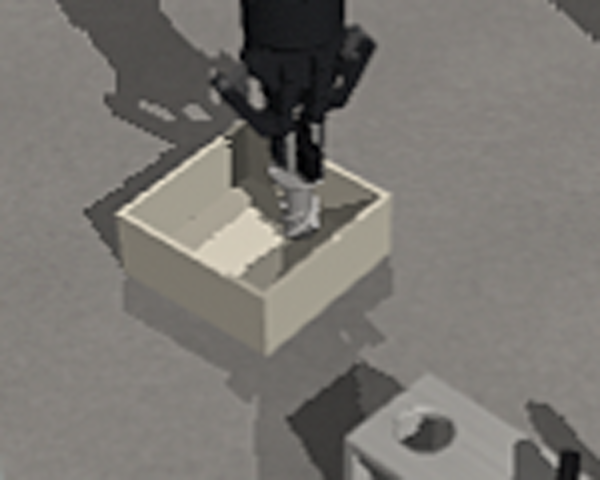

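View pics/w8.png

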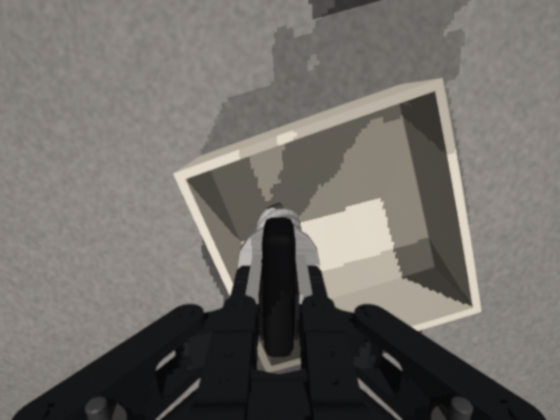

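The screw hangs inside the tray near its -x wall, with open floor towards image right (tool +y). I'll lower the last few mm and release.

Emit:
{"fn": "move_arm", "kwargs": {"series": [[0, 0, 0, 0.3, 0], [0, 0, 0, 0.6, 0], [0, 0, 0, 0.7, 0], [0, 0, 0, 0.7, 0]]}}

```text
time_s: 12.4
ee_pos: [0.3887, -0.2755, 0.0792]
eef_rot: [0.795, 0.607, -0.0, -0.0]
contact_force: [0.7, -0.4, -2.0]
grip_width: 0.013
```

```bash
python3 -c "
from h import *
rel(.384,-.277,.08,74.6)"
```

```text
t 12.4 pos [ 0.3887 -0.2755  0.0792] yaw 74.7 tilt [-0. -0. -1.] -> cm [-0.27 -0.42 -0.08] turn 0.002 q [ 0.98  0.2  -0.49  1.99  0.11  0.98  0.16] F [ 0.7 -0.4 -2. ] w 0.013
```

Emit:
{"fn": "move_arm", "kwargs": {"series": [[0, 0, 0, 0.15, 0], [0.5, 0, 0, 0.15, 0], [0.5, 0, 0, 0.15, 0], [0.5, 0, 0, 0.15, 0], [0.5, 0, 0, 0.15, 0]]}}

```text
time_s: 12.82
ee_pos: [0.3889, -0.2756, 0.0779]
eef_rot: [0.795, 0.607, 0.0, 0.0]
contact_force: [0.3, -0.1, 0.3]
grip_width: 0.0427
```

```bash
python3 -c "
from h import *
rel(.384,-.277,.08,74.6)
d=eyes.get_image('wrist'); cv2.imwrite('pics/w9.png',d['image'])"
```

```text
t 12.82 pos [ 0.3889 -0.2756  0.0779] yaw 74.7 tilt [ 0. -0. -1.] -> cm [-0.27 -0.43 -0.21] turn 0.002 q [ 0.98  0.2  -0.49  1.99  0.11  0.98  0.16] F [ 0.3 -0.1  0.3] w 0.0427
```

View pics/w9.png

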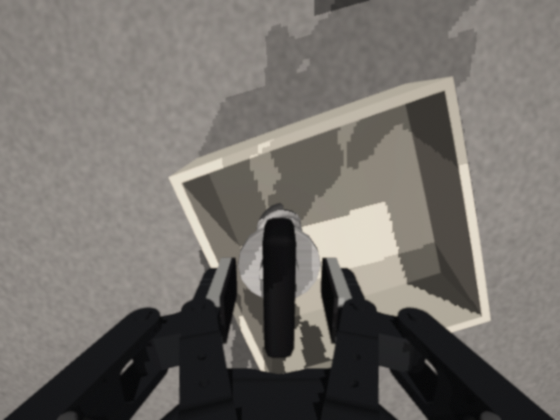

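The screw stands free between the jaws. I'll tip it over towards the open floor: rise a little, nudge tool +y, then lift clear.

Emit:
{"fn": "move_arm", "kwargs": {"series": [[0.5, 0, 0, -1, 0], [0.5, 0, 0, -2, 0], [0.5, 0, 1, -2, 0], [0.5, 0, 2, -2, 0], [0.5, 0, 3, -2, 0], [0.5, 0, 3.8, -2, 0], [0.5, 0, 3.8, -2, 0], [0.5, 0, 3.8, -2, 0]]}}

```text
time_s: 13.53
ee_pos: [0.4258, -0.2852, 0.0973]
eef_rot: [0.795, 0.607, 0.0, -0.001]
contact_force: [0.1, -0.1, 0.3]
grip_width: 0.0427
```

```bash
python3 -c "
from h import *
rel(.384,-.277,.08,74.6)
d=eyes.get_image('wrist'); cv2.imwrite('pics/w10.png',d['image'])"
```

```text
t 13.53 pos [ 0.4258 -0.2852  0.0973] yaw 74.74 tilt [-0.001  0.001 -1.   ] -> cm [-0.31 -4.25  1.73] turn 0.002 q [ 0.95  0.25 -0.49  1.89  0.14  1.04  0.13] F [ 0.1 -0.1  0.3] w 0.0427
```

View pics/w10.png

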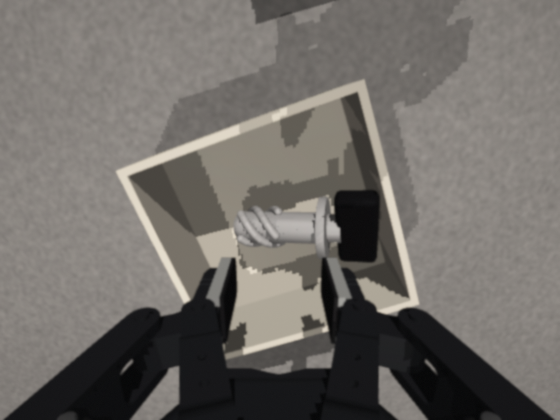

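The screw now lies flat in the tray (head at (357,226), tip at (238,226)), and its ridges also look right-hand. Now the second screw.

```bash
python3 -c "
from h import *
rel(.521,.0928,.18,36)"
```

```text
t 13.58 pos [ 0.4253 -0.2853  0.0973] yaw 74.72 tilt [-0.001  0.001 -1.   ] -> cm [39.   -0.74 -8.24] turn 0.676 q [ 0.95  0.25 -0.49  1.89  0.14  1.04  0.13] F [-0.1  0.  -0.1] w 0.0427
```

Emit:
{"fn": "move_arm", "kwargs": {"series": [[1, 0, 0, -3.5, 0], [1, 1, 0, -7, 0.1], [1, 5, 0, -8.2, 0.2], [1, 9, -0.2, -8.2, 0.3], [1, 13, -0.3, -8.2, 0.4], [1, 17, -0.4, -8.2, 0.5], [1, 21, -0.4, -8.2, 0.6], [1, 25, -0.5, -8.2, 0.67]]}}

```text
time_s: 14.25
ee_pos: [0.4863, -0.0419, 0.1799]
eef_rot: [0.951, 0.309, -0.0, 0.0]
contact_force: [1.6, -0.2, -1.0]
grip_width: 0.0855
```

```bash
python3 -c "
from h import *
rel(.521,.0928,.18,36)"
```

```text
t 14.25 pos [ 0.4863 -0.0419  0.1799] yaw 35.96 tilt [ 0.    -0.001 -1.   ] -> cm [10.72 -8.86 -0.02] turn -0.001 q [ 0.63  0.12 -0.67  1.85  0.08  1.2  -1.01] F [ 1.6 -0.2 -1. ] w 0.0855
```

Emit:
{"fn": "move_arm", "kwargs": {"series": [[1, 3, -2.5, 0, 0], [1, 6, -5, 0, 0], [1, 9, -7.5, 0, 0], [1, 10.7, -8.8, 0, 0], [1, 10.7, -8.8, 0, 0], [1, 10.7, -8.8, 0, 0]]}}

```text
time_s: 14.75
ee_pos: [0.5202, 0.0923, 0.1795]
eef_rot: [0.95, 0.313, -0.0, -0.0]
contact_force: [0.4, -0.4, -0.8]
grip_width: 0.0854
```

Run:
```python
from h import *
rel(.521,.0928,.083,36)
d=eyes.get_image('wrist'); cv2.imwrite('pics/w11.png',d['image'])
im=d["image"]; m=(im.max(2)<40).astype(np.uint8); n,l,st,ce=cv2.connectedComponentsWithStats(m)
for i in range(1,n):
    if 300<st[i,4]<8000: 
        pts=np.argwhere(l==i)[:,::-1].astype(float)
        P=onplane(d,pts,.105)[:,:2];u,s,vt=np.linalg.svd(P-P.mean(0),full_matrices=False)
        print("bar",st[i],P.mean(0).round(4),np.degrees(np.arctan2(vt[0,1],vt[0,0])).round(1))
```

```text
t 14.75 pos [0.5202 0.0923 0.1795] yaw 36.47 tilt [-0.001  0.    -1.   ] -> cm [0.1  0.01 9.65] turn 0.008 q [ 0.42  0.24 -0.76  1.75  0.17  1.22 -1.33] F [ 0.4 -0.4 -0.8] w 0.0854
bar [508 157  38  30 722] [ 0.6579 -0.03  ] 139.3
bar [463 171  40  38 598] [ 0.6284 -0.0129] -92.9
bar [ 269  176   19   83 1416] [0.5217 0.0942] -144.3
```

View pics/w11.png

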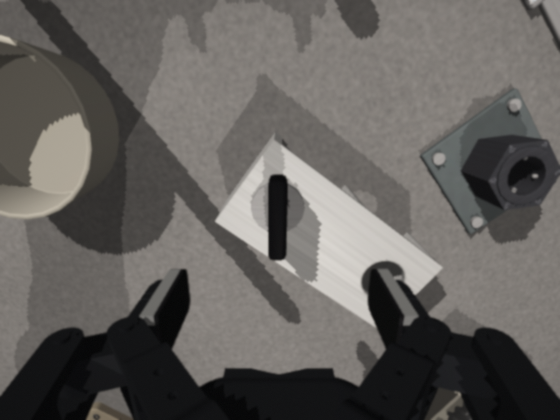

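The bar at (278,217) is centred between the pads. I'll descend and grip.

Emit:
{"fn": "move_arm", "kwargs": {"series": [[1, 0.1, 0, 3, 0], [1, 0.1, 0, 6, 0], [1, 0.1, 0, 8.5, 0.01], [1, 0.1, 0, 9.6, 0.01], [1, 0.1, 0, 9.6, 0.01]]}}

```text
time_s: 15.22
ee_pos: [0.5199, 0.0899, 0.0816]
eef_rot: [0.952, 0.306, -0.002, -0.0]
contact_force: [-0.9, -0.4, 0.2]
grip_width: 0.0853
```

Emit:
{"fn": "move_arm", "kwargs": {"series": [[0, 0, 0, 0, 0], [0, 0, 0, 0, 0], [0, 0, 0, 0, 0], [0, 0, 0, 0, 0], [0, 0, 0, 0, 0], [0, 0, 0, 0, 0], [0, 0, 0, 0, 0], [0, 0, 0, 0, 0]], "squeeze": 70}}

```text
time_s: 15.88
ee_pos: [0.5218, 0.0919, 0.0845]
eef_rot: [0.952, 0.307, 0.0, 0.0]
contact_force: [-2.0, 0.5, 5.6]
grip_width: 0.013
```

```bash
python3 -c "
from h import *
rel(.521,.0928,.083,36)"
```

```text
t 15.88 pos [0.5218 0.0919 0.0845] yaw 35.75 tilt [ 0.001 -0.    -1.   ] -> cm [-0.02 -0.12  0.15] turn -0.004 q [ 0.37  0.35 -0.73  1.85  0.27  1.04 -1.41] F [-2.   0.5  5.6] w 0.013
```

Emit:
{"fn": "move_arm", "kwargs": {"series": [[0, 0, 0, -2, 0], [0, 0, 0, -5, 0], [0, 0, 0, -9, 0], [0, 0, 0, -12, 0], [0, 0, 0, -12, 0]]}}

```text
time_s: 16.3
ee_pos: [0.5241, 0.0928, 0.2099]
eef_rot: [0.952, 0.307, 0.004, 0.001]
contact_force: [1.0, 0.4, -2.3]
grip_width: 0.0128
```

Run:
```python
from h import *
rel(.671,-.072,.158,74.7)
s=bot.state()["ee_pos"]
d=eyes.get_image('scene'); u,v=proj(d,[[s[0],s[1],s[2]-.04]])[0].astype(int)
c=d['image'][v-60:v+40,u-70:u+70]; cv2.imwrite('pics/s12.png',cv2.resize(c,None,fx=5,fy=5,interpolation=cv2.INTER_CUBIC))
d=eyes.get_image('wrist'); c=d['image'][160:370,200:360]; cv2.imwrite('pics/w12z.png',cv2.resize(cv2.convertScaleAbs(c,alpha=2,beta=20),None,fx=2.8,fy=2.8,interpolation=cv2.INTER_CUBIC))
```

```text
t 16.3 pos [0.5241 0.0928 0.2099] yaw 35.76 tilt [ 0.009  0.001 -1.   ] -> cm [ 2.25 21.94  5.31] turn -0.68 q [ 0.42  0.21 -0.77  1.71  0.16  1.27 -1.33] F [ 1.   0.4 -2.3] w 0.0128
```

View pics/s12.png

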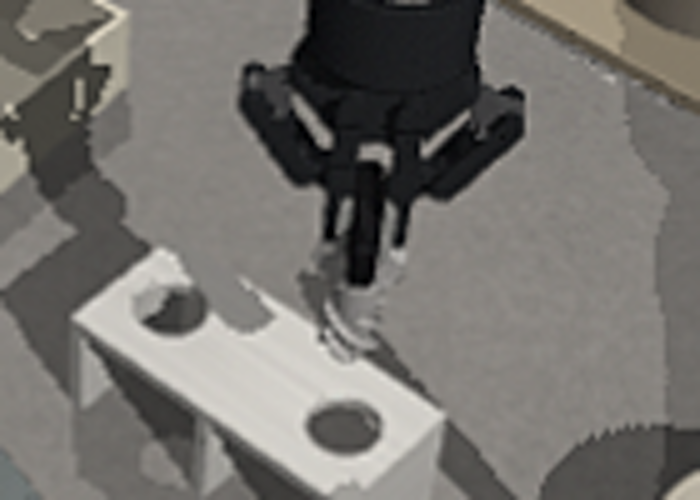

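View pics/w12z.png

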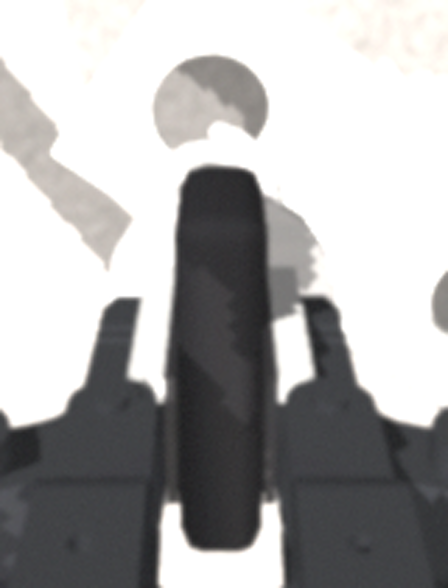

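Emit:
{"fn": "move_arm", "kwargs": {"series": [[0, 0.4, 4, 0, -0.1], [0, 0.8, 8, 0, -0.2], [0, 1.2, 12, 0, -0.3], [0, 1.6, 16, 0, -0.4], [0, 2.0, 20, 0, -0.5], [0, 2.3, 21.9, 1.5, -0.6], [0, 2.3, 21.9, 3, -0.68], [0, 2.3, 21.9, 4, -0.68]]}}

```text
time_s: 17.07
ee_pos: [0.667, -0.0739, 0.1592]
eef_rot: [0.794, 0.607, -0.002, -0.002]
contact_force: [-0.7, 1.8, -3.1]
grip_width: 0.0128
```

Emit:
{"fn": "move_arm", "kwargs": {"series": [[0, 0, 0, 0.3, 0], [0, 0, 0, 0.3, 0], [0, 0, 0, 0.3, 0]]}}

```text
time_s: 17.32
ee_pos: [0.6678, -0.0715, 0.1612]
eef_rot: [0.795, 0.607, -0.0, 0.0]
contact_force: [-0.3, 1.0, -2.2]
grip_width: 0.0127
```

Run:
```python
from h import *
rel(.6711,-.0719,.126,74.7)
d=eyes.get_image('wrist'); cv2.imwrite('pics/w13.png',d['image'])
d=eyes.get_image('scene'); 
c=d['image'][150:290,170:320]; cv2.imwrite('pics/s13.png',cv2.resize(c,None,fx=4,fy=4,interpolation=cv2.INTER_CUBIC))
```

```text
t 17.32 pos [ 0.6678 -0.0715  0.1612] yaw 74.68 tilt [-0. -0. -1.] -> cm [0.04 0.33 3.52] turn -0.0 q [ 0.54  0.58 -0.73  1.38  0.39  1.32 -0.47] F [-0.3  1.  -2.2] w 0.0127
```

View pics/w13.png

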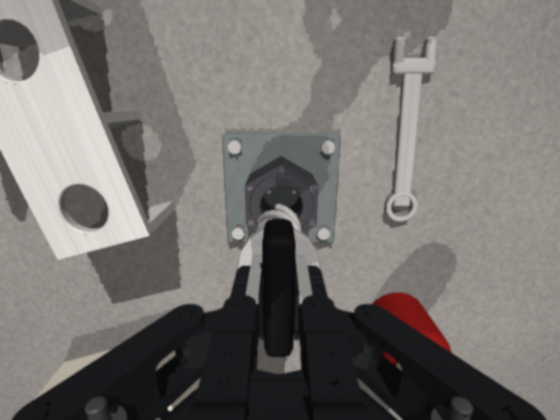

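View pics/s13.png

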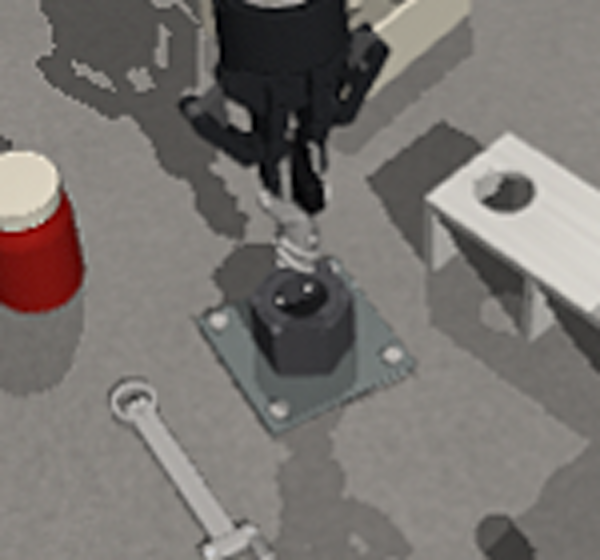

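The nut is about 3 mm off in tool y (plate centre x=281, screw 278). I'll correct that, then descend.

Emit:
{"fn": "move_arm", "kwargs": {"series": [[0, 0, 0.3, 0, 0], [0, 0, 0.3, 0.8, 0], [0, 0, 0.3, 1.6, 0], [0, 0, 0.3, 2.2, 0], [0, 0, 0.3, 2.2, 0]]}}

```text
time_s: 17.83
ee_pos: [0.6699, -0.0735, 0.1365]
eef_rot: [0.795, 0.607, -0.001, -0.001]
contact_force: [-0.0, -0.2, -3.0]
grip_width: 0.0132
```

Run:
```python
from h import *
rel(.6711,-.0719,.126,74.7)
```

```text
t 17.83 pos [ 0.6699 -0.0735  0.1365] yaw 74.7 tilt [-0.003  0.    -1.   ] -> cm [0.18 0.08 1.05] turn -0.0 q [ 0.53  0.61 -0.72  1.4   0.4   1.29 -0.48] F [-0.  -0.2 -3. ] w 0.0132
```

Emit:
{"fn": "move_arm", "kwargs": {"series": [[0, 0.1, 0.05, 0, 0], [0, 0.1, 0.05, 0, 0], [0, 0.1, 0.05, 0, 0]]}}

```text
time_s: 18.08
ee_pos: [0.672, -0.0723, 0.1392]
eef_rot: [0.795, 0.607, 0.0, 0.0]
contact_force: [-0.0, -0.5, -2.0]
grip_width: 0.0127
```

Run:
```python
from h import *
rel(.6711,-.0719,.126,74.7)
```

```text
t 18.08 pos [ 0.672  -0.0723  0.1392] yaw 74.71 tilt [ 0.001  0.    -1.   ] -> cm [ 0.02 -0.1   1.32] turn 0.0 q [ 0.53  0.61 -0.72  1.39  0.4   1.29 -0.48] F [-0.  -0.5 -2. ] w 0.0127
```

Emit:
{"fn": "move_arm", "kwargs": {"series": [[0, 0, -0.05, 0.6, 0], [0, 0, -0.05, 1, 0], [0, 0, -0.05, 1.3, 0], [0, 0, -0.05, 1.3, 0]]}}

```text
time_s: 18.42
ee_pos: [0.6707, -0.0725, 0.1247]
eef_rot: [0.795, 0.607, -0.001, -0.0]
contact_force: [-0.1, -0.5, -3.3]
grip_width: 0.0129
```

Run:
```python
from h import *
rel(.6711,-.0719,.1125,74.7); print(bot.state()['ft_torque'])
```

```text
t 18.42 pos [ 0.6707 -0.0725  0.1247] yaw 74.7 tilt [-0.001 -0.    -1.   ] -> cm [0.07 0.02 1.22] turn -0.0 q [ 0.53  0.62 -0.71  1.41  0.41  1.27 -0.48] F [-0.1 -0.5 -3.3] w 0.0129
[-0.01005124 -0.00276018 -0.0216076 ]
```

Emit:
{"fn": "move_arm", "kwargs": {"series": [[0, 0, 0, 0.4, 0], [0, 0, 0, 0.7, 0], [0, 0, 0, 1.0, 0], [0, 0, 0, 1.2, 0], [0, 0, 0, 1.2, 0]]}}

```text
time_s: 18.83
ee_pos: [0.6711, -0.0722, 0.1133]
eef_rot: [0.795, 0.607, -0.0, -0.0]
contact_force: [0.8, 0.8, -2.7]
grip_width: 0.0129
```

Run:
```python
from h import *
rel(.6711,-.0719,.1125,74.7); print(bot.state()['ft_torque'])
```

```text
t 18.83 pos [ 0.6711 -0.0722  0.1133] yaw 74.71 tilt [-0.001  0.    -1.   ] -> cm [ 0.03 -0.01  0.08] turn 0.0 q [ 0.53  0.63 -0.71  1.42  0.42  1.25 -0.49] F [ 0.8  0.8 -2.7] w 0.0129
[1.39734342e-01 1.80876518e-02 5.03801671e-05]
```

No contact so far. The ridges look left-hand, so I'll try anticlockwise gently.

Emit:
{"fn": "move_arm", "kwargs": {"series": [[0, 0, 0, 0.05, -0.05], [0, 0, 0, 0.1, -0.1], [0, 0, 0, 0.15, -0.15], [0, 0, 0, 0.2, -0.2], [0, 0, 0, 0.2, -0.2]]}}

```text
time_s: 19.25
ee_pos: [0.6712, -0.0723, 0.1118]
eef_rot: [0.73, 0.684, 0.0, -0.0]
contact_force: [-0.2, 0.7, -2.7]
grip_width: 0.0128
```

Run:
```python
from h import *
rel(.6711,-.0719,.1125,74.7); print(bot.state()['ft_torque'])
```

```text
t 19.25 pos [ 0.6712 -0.0723  0.1118] yaw 86.3 tilt [-0.  0. -1.] -> cm [ 0.04 -0.01 -0.07] turn 0.202 q [ 0.55  0.64 -0.75  1.42  0.44  1.25 -0.3 ] F [-0.2  0.7 -2.7] w 0.0128
[ 0.21844368  0.02627468 -0.00915648]
```

Emit:
{"fn": "move_arm", "kwargs": {"series": [[0, 0, 0, 0.08, -0.08], [0, 0, 0, 0.15, -0.16], [0, 0, 0, 0.23, -0.24], [0, 0, 0, 0.28, -0.3], [0, 0, 0, 0.28, -0.3]]}}

```text
time_s: 19.67
ee_pos: [0.6712, -0.0722, 0.1089]
eef_rot: [0.62, 0.785, 0.0, -0.0]
contact_force: [0.5, 0.5, -2.1]
grip_width: 0.0128
```

Run:
```python
from h import *
rel(.6711,-.0719,.1125,74.7); print(bot.state()['ft_torque'])
```

```text
t 19.67 pos [ 0.6712 -0.0722  0.1089] yaw 103.42 tilt [-0.  0. -1.] -> cm [ 0.03 -0.   -0.36] turn 0.501 q [ 0.58  0.66 -0.8   1.42  0.48  1.26 -0.02] F [ 0.5  0.5 -2.1] w 0.0128
[0.18953618 0.08459371 0.02571917]
```

Emit:
{"fn": "move_arm", "kwargs": {"series": [[0, 0, 0, 0.1, -0.11], [0, 0, 0, 0.21, -0.22], [0, 0, 0, 0.31, -0.33], [0, 0, 0, 0.42, -0.44], [0, 0, 0, 0.52, -0.55], [0, 0, 0, 0.63, -0.66], [0, 0, 0, 0.71, -0.75], [0, 0, 0, 0.71, -0.75]]}}

```text
time_s: 20.33
ee_pos: [0.6711, -0.0723, 0.1017]
eef_rot: [0.289, 0.957, 0.0, -0.0]
contact_force: [-0.8, 2.0, -2.6]
grip_width: 0.0128
```

Run:
```python
from h import *
rel(.6711,-.0719,.1125,74.7); print(bot.state()['ft_torque'])
d=eyes.get_image('scene'); 
c=d['image'][150:290,170:320]; cv2.imwrite('pics/s14.png',cv2.resize(c,None,fx=4,fy=4,interpolation=cv2.INTER_CUBIC))
```

```text
t 20.33 pos [ 0.6711 -0.0723  0.1017] yaw 146.38 tilt [-0.  0. -1.] -> cm [ 0.03  0.04 -1.08] turn 1.251 q [ 0.66  0.72 -0.93  1.42  0.59  1.29  0.67] F [-0.8  2.  -2.6] w 0.0128
[ 0.27324004  0.22158422 -0.03074119]
```

View pics/s14.png

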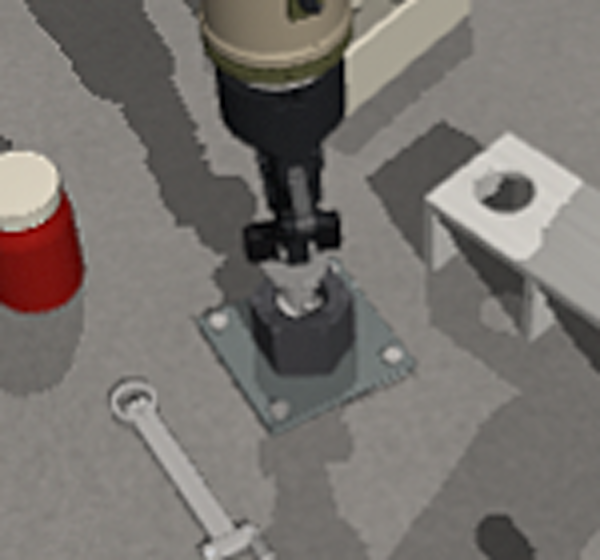

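The screw sank 11.6 mm over 1.25 rad anticlockwise without resistance, so it is left-hand. I'll turn it back out.

Emit:
{"fn": "move_arm", "kwargs": {"series": [[0, 0, 0, -0.1, 0.11], [0, 0, 0, -0.21, 0.22], [0, 0, 0, -0.31, 0.33], [0, 0, 0, -0.42, 0.44], [0, 0, 0, -0.52, 0.55], [0, 0, 0, -0.63, 0.66], [0, 0, 0, -0.73, 0.77], [0, 0, 0, -0.82, 0.86]]}}

```text
time_s: 21.05
ee_pos: [0.6715, -0.0721, 0.1105]
eef_rot: [0.667, 0.745, 0.0, 0.0]
contact_force: [0.3, 0.5, -2.5]
grip_width: 0.013
```

Emit:
{"fn": "move_arm", "kwargs": {"series": [[0, 0, 0, -0.1, 0.1], [0, 0, 0, -0.19, 0.2], [0, 0, 0, -0.28, 0.3], [0, 0, 0, -0.37, 0.39], [0, 0, 0, -0.37, 0.39], [0, 0, 0, -0.37, 0.39]]}}

```text
time_s: 21.55
ee_pos: [0.6714, -0.0722, 0.1142]
eef_rot: [0.795, 0.607, 0.0, 0.0]
contact_force: [-0.5, 0.1, -2.5]
grip_width: 0.0129
```

```bash
python3 -c "
from h import *
rel(.671,-.072,.17,74.7); print(bot.state()['ft_torque'])
"
```

```text
t 21.55 pos [ 0.6714 -0.0722  0.1142] yaw 74.68 tilt [ 0.001 -0.    -1.   ] -> cm [ 0.01 -0.04 -5.58] turn -0.0 q [ 0.53  0.63 -0.71  1.42  0.42  1.25 -0.49] F [-0.5  0.1 -2.5] w 0.0129
[0.20031662 0.14022354 0.03645641]
```

Emit:
{"fn": "move_arm", "kwargs": {"series": [[0, 0, 0, -0.3, 0], [0, 0, 0, -0.7, 0], [0, 0, 0, -1.2, 0], [0, 0, 0, -1.2, 0]]}}

```text
time_s: 21.88
ee_pos: [0.6719, -0.0725, 0.1273]
eef_rot: [0.795, 0.607, 0.001, 0.001]
contact_force: [1.2, 0.1, -3.2]
grip_width: 0.0127
```

Emit:
{"fn": "move_arm", "kwargs": {"series": [[0, 0, 0, -2, 0], [0, 0, 0, -5, 0], [0, 0, 0, -7.5, 0], [0, 0, 0, -7.5, 0]]}}

```text
time_s: 22.22
ee_pos: [0.6736, -0.072, 0.2071]
eef_rot: [0.795, 0.607, 0.003, 0.003]
contact_force: [0.3, 1.2, -0.5]
grip_width: 0.0128
```

```bash
python3 -c "
from h import *
rel(.39,.315,.2,74.7)
d=eyes.get_image('scene'); 
c=d['image'][120:290,170:320]; cv2.imwrite('pics/s15.png',cv2.resize(c,None,fx=3,fy=3,interpolation=cv2.INTER_CUBIC))
"
```

```text
t 22.22 pos [ 0.6736 -0.072   0.2071] yaw 74.7 tilt [ 0.008 -0.    -1.   ] -> cm [ 29.85 -37.57   0.46] turn 0.0 q [ 0.53  0.56 -0.74  1.32  0.37  1.4  -0.45] F [ 0.3  1.2 -0.5] w 0.0128
```

View pics/s15.png

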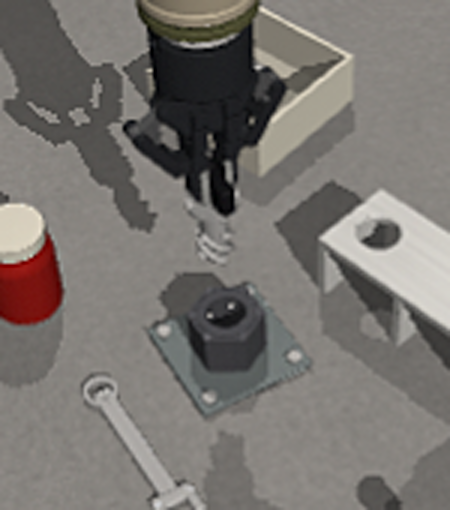

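Emit:
{"fn": "move_arm", "kwargs": {"series": [[0, 2.5, -3.2, 0, 0], [0, 5, -6.3, 0, 0], [0, 7.5, -9.5, 0, 0], [0, 10, -12.6, 0, 0], [0, 12.5, -15.7, 0, 0], [0, 15, -18.9, 0, 0], [0, 17.5, -22, 0, 0], [0, 20, -25.2, 0, 0]]}}

```text
time_s: 22.93
ee_pos: [0.4792, 0.1878, 0.1998]
eef_rot: [0.795, 0.607, -0.001, 0.0]
contact_force: [1.1, 0.7, -2.5]
grip_width: 0.0127
```

```bash
python3 -c "
from h import *
rel(.3865,.3265,.2,74.7)"
```

```text
t 22.93 pos [0.4792 0.1878 0.1998] yaw 74.68 tilt [-0.001 -0.001 -1.   ] -> cm [ 10.93 -12.61  -0.02] turn -0.0 q [ 0.38  0.22 -0.94  1.75  0.19  1.26 -0.87] F [ 1.1  0.7 -2.5] w 0.0127
```

Emit:
{"fn": "move_arm", "kwargs": {"series": [[0, 2.5, -3, 0, 0], [0, 5, -6, 0, 0], [0, 7.5, -9, 0, 0], [0, 10, -11.8, 0, 0], [0, 10.9, -12.6, 0, 0], [0, 10.9, -12.6, 0, 0], [0, 10.9, -12.6, 0, 0]]}}

```text
time_s: 23.52
ee_pos: [0.3875, 0.3255, 0.2]
eef_rot: [0.794, 0.608, -0.001, 0.0]
contact_force: [0.1, -0.8, -2.4]
grip_width: 0.013
```

```bash
python3 -c "
from h import *
rel(.3865,.3265,.085,74.7)"
```

```text
t 23.52 pos [0.3875 0.3255 0.2   ] yaw 74.82 tilt [-0.001 -0.001 -1.   ] -> cm [ 0.08 -0.11 11.5 ] turn 0.002 q [ 0.15  0.22 -1.04  1.77  0.2   1.26 -1.2 ] F [ 0.1 -0.8 -2.4] w 0.013
```

Emit:
{"fn": "move_arm", "kwargs": {"series": [[0, 0, 0, 3, 0], [0, 0, 0, 6, 0], [0, 0, 0, 9, 0], [0, 0, 0, 11, 0], [0, 0, 0, 11.2, 0], [0, 0, 0, 11.2, 0], [0, 0, 0, 11.2, 0]]}}

```text
time_s: 24.1
ee_pos: [0.389, 0.3253, 0.0898]
eef_rot: [0.795, 0.606, 0.0, -0.0]
contact_force: [1.1, -0.2, -1.2]
grip_width: 0.0125
```

```bash
python3 -c "
from h import *
rel(.3865,.3265,.0795,74.7)
d=eyes.get_image('wrist'); cv2.imwrite('pics/w16.png',d['image'])"
```

```text
t 24.1 pos [0.389  0.3253 0.0898] yaw 74.64 tilt [ 0.001  0.001 -1.   ] -> cm [ 0.05 -0.28  1.03] turn -0.001 q [ 0.06  0.36 -0.97  1.89  0.34  1.06 -1.32] F [ 1.1 -0.2 -1.2] w 0.0125
```

View pics/w16.png

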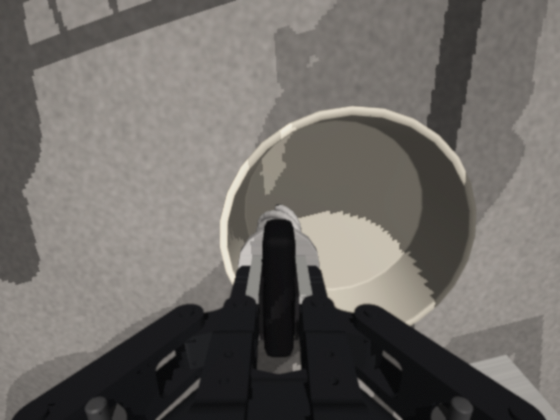

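The screw is inside the tub near its -x wall. Lowering to the floor.

Emit:
{"fn": "move_arm", "kwargs": {"series": [[0, 0, 0, 0.4, 0], [0, 0, 0, 0.7, 0], [0, 0, 0, 0.9, 0], [0, 0, 0, 1.0, 0], [0, 0, 0, 1.0, 0]]}}

```text
time_s: 24.57
ee_pos: [0.3885, 0.3256, 0.0795]
eef_rot: [0.795, 0.607, 0.0, 0.0]
contact_force: [-1.0, -2.5, 6.4]
grip_width: 0.0126
```

```bash
python3 -c "
from h import *
rel(.3865,.3265,.0795,74.7)"
```

```text
t 24.57 pos [0.3885 0.3256 0.0795] yaw 74.7 tilt [ 0.001 -0.    -1.   ] -> cm [ 0.03 -0.22  0.  ] turn 0.0 q [ 0.05  0.38 -0.97  1.9   0.36  1.05 -1.33] F [-1.  -2.5  6.4] w 0.0126
```

The tip is on the floor (force rose about 8 N). Releasing.

Emit:
{"fn": "move_arm", "kwargs": {"series": [[0.5, 0, 0, 0, 0], [0.5, 0, 0, 0, 0], [0.5, 0, 0, 0, 0], [0.5, 0, 0, 0, 0]]}}

```text
time_s: 24.9
ee_pos: [0.3882, 0.3255, 0.0789]
eef_rot: [0.795, 0.607, 0.0, 0.0]
contact_force: [0.6, -0.3, -0.6]
grip_width: 0.0425
```

Emit:
{"fn": "move_arm", "kwargs": {"series": [[0.5, 0, 0, -1, 0], [0.5, 0, 0, -2, 0], [0.5, 0, 1, -2, 0], [0.5, 0, 2, -2, 0], [0.5, 0, 3, -2, 0], [0.5, 0, 3.8, -2, 0], [0.5, 0, 3.8, -2, 0], [0.5, 0, 3.8, -2, 0]]}}

```text
time_s: 25.57
ee_pos: [0.4251, 0.315, 0.0983]
eef_rot: [0.795, 0.606, -0.0, -0.0]
contact_force: [0.1, 0.1, -0.4]
grip_width: 0.043
```

```bash
python3 -c "
from h import *
rel(.3865,.3265,.0795,74.7)
d=eyes.get_image('wrist'); cv2.imwrite('pics/w17.png',d['image'])"
```

```text
t 25.57 pos [0.4251 0.315  0.0983] yaw 74.64 tilt [-0.001 -0.    -1.   ] -> cm [ 0.08 -4.02  1.89] turn -0.001 q [ 0.08  0.4  -0.95  1.83  0.36  1.1  -1.27] F [ 0.1  0.1 -0.4] w 0.043
```

View pics/w17.png

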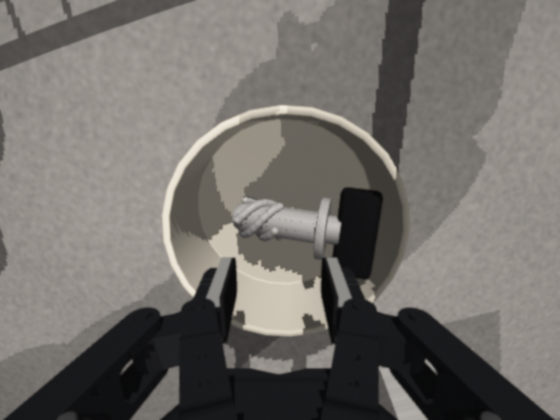

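The screw lies in the tub, with ridges of the opposite slant to the first. I'll lift clear and make the last check.

Emit:
{"fn": "move_arm", "kwargs": {"series": [[0.5, 0, 0, -3, 0], [0.5, 0, 0, -6, 0], [0.5, 0, 0, -10, 0], [0.5, 0, 0, -14, 0], [0.5, 0, 0, -14, 0], [0.5, 0, 0, -14, 0], [0.5, 0, 0, -14, 0]]}}

```text
time_s: 26.2
ee_pos: [0.4243, 0.3153, 0.2383]
eef_rot: [0.795, 0.607, -0.0, 0.0]
contact_force: [-0.1, -0.3, 0.4]
grip_width: 0.0431
```

```bash
python3 -c "
from h import *
rel(.3865,.3265,.0795,74.7)
d=eyes.get_image('top'); cv2.imwrite('pics/t18.png',d['image'])
d=eyes.get_image('scene'); cv2.imwrite('pics/s18.png',d['image'])"
```

```text
t 26.2 pos [0.4243 0.3153 0.2383] yaw 74.72 tilt [-0.    -0.001 -1.   ] -> cm [ 0.1  -3.95 15.88] turn 0.0 q [ 0.17  0.25 -1.02  1.66  0.22  1.35 -1.15] F [-0.1 -0.3  0.4] w 0.0431
```

View pics/t18.png

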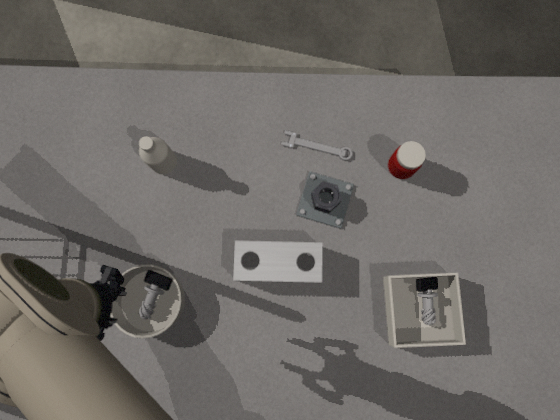

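View pics/s18.png

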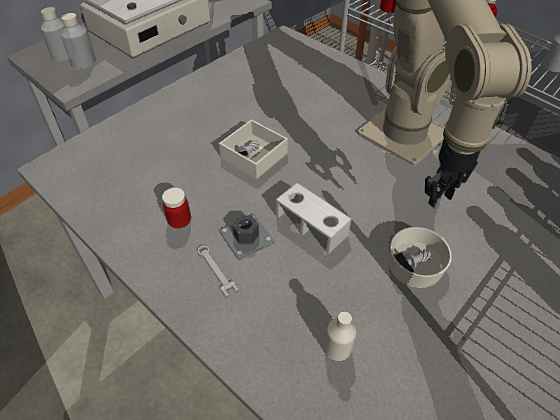

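The final pictures show one screw lying in the tray (428,303), one in the tub (150,295) and both rack holes empty. The bottle, jar and wrench are unmoved, and the arm is clear of everything.

```bash
python3 -c "
from plant import ticket
print(ticket.sign_off())"
```

```text
the job is handed in; nothing more can be done
None
```

Both screws are tested and put away, and the job was handed in at about 26 s.

- **First screw (rack hole at the robot's right):** it drew in turning clockwise, sinking 12 mm over 1.25 rad, so it is right-hand. I turned it back out and put it in the square tray.
- **Second screw (rack hole at the robot's left):** it drew in turning anticlockwise, sinking about 11.6 mm over 1.25 rad, so it is left-hand. I turned it back out and put it in the round tub.

**Forces:** wrist force readings stayed within about 4 N while the screws were in the nut. They stayed within about 8 N throughout.

**Laying down:** each screw stood upright when released, so I nudged it over with the fingers and it now lies flat in its container.

**Last checks:** the top and scene pictures show one screw in each container and an empty rack. The bottle, jar and wrench are where they were, and the gripper is clear of everything. The slant of the ridges in the pictures agreed with what each screw did in the nut.

**Disagreements:** my estimates of the bore's position differed by 2–5 mm between views. I went with the bolt-based one, and both screws entered freely. The second screw arrived about 3 mm off, and I corrected that before lowering it.

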